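# Scoop tumbled stones onto the jeweller's scale

## Task

Take the copper scoop from its wooden cradle and, without touching the stones with the gripper, scoop all six tumbled stones out of the white sorting tray and tip them into the bowl on the scale. Then seat the scoop back in its cradle, flat between the rails with its lip the way it was, let go, and leave the other tools on the bench undisturbed.

Things in the scene. Friction and masses are not known exactly. Their poses are not given: they have to be found in the camera images.
- scoop: Loose copper scoop, seated in the cradle. Origin: centre of the pan's underside; x to the open lip, z up. Pan x -47 to +45, 76 wide; floor 2 thick; side walls 3 thick, 28 high, sloping down to nothing from x +5 to the lip; back wall 36 high. A wooden handle, 20 x 20 square, 105 long, rises from (-52, 0, 10) and leans 15 degrees back to (-79, 0, 111). About 140 g.
- scoop_grip (a point): Grip point on the axis of the scoop's handle, 25 below its top end: at (-72.7, 0, 87.3) in the scoop's frame. Axes as the scoop's.
- tray: Fixed white sorting tray, open on top, 96 wide outside, 86 inside, sides 45 high, near wall 34; floor and walls 5 thick. Origin: under the tray at floor centre. Inside, the flat floor runs from the upright near wall at x -107 to x +92, where the far end rises, leaning 30 degrees outwards, to x +123 at 58 high. The stones start in the +x half, away from the robot; the -x half is empty.
- scale: Fixed grey bench scale, 170 x 140 x 26 (x from -100 to +70), with a white bowl fixed on its weighing plate. Origin: underside, below the bowl's centre.
- bowl (a point): Centre of the bowl's inner floor, 37 above the bench. The bowl's mouth is 148 outside and 140 inside diameter; its rim is 40 above this point (77 above the bench); the wall narrows to 90 dia at the foot.
- cradle: Fixed wooden cradle: board 130 x 115 x 8 (x -70 to +60) with flared rails along both sides, one stop in front, two behind, to 25 above the bench. Origin: centre of its underside. Seated, the scoop's origin is 8 above this origin, lip to the cradle's +x, pan flat on the board, 3 to 7 play each way.
- stone0: Loose turquoise tumbled stone, a round-ended nugget 24 x 18 x 18, about 15 g; origin at its centre, long axis x.
- stone1: Loose amber-orange tumbled stone, a round-ended nugget 24 x 18 x 18, about 15 g; origin at its centre, long axis x.
- stone2: Loose dark red tumbled stone, a round-ended nugget 24 x 18 x 18, about 15 g; origin at its centre, long axis x.
- stone3: Loose blue tumbled stone, a round-ended nugget 24 x 18 x 18, about 15 g; origin at its centre, long axis x.
- stone4: Loose green tumbled stone, a round-ended nugget 24 x 18 x 18, about 15 g; origin at its centre, long axis x.
- stone5: Loose purple tumbled stone, a round-ended nugget 24 x 18 x 18, about 15 g; origin at its centre, long axis x.
- bottle: Bystander: loose amber bottle, 40 dia x 130 tall. Leave it alone.
- cone: Bystander: loose white ring cone, 40 dia foot, 75 tall. Leave it alone.
- jar: Bystander: loose clear jar with a steel cap, 38 dia x 45 tall. Leave it alone.
- spool: Bystander: loose brass solder spool, 36 dia x 26 tall. Leave it alone.
- pliers: Bystander: loose green-handled pliers lying on the bench, 125 x 44 x 12. Leave it alone.
- brush: Bystander: loose brush lying on the bench, 160 long. Leave it alone.
Things that resemble listed ones, but are neither listed nor needed, are in the scene too. Of the things shaped like the scoop, the copper one is meant.

How it is judged:
By the outcome, as a careful person would: the job done as asked, in the order asked, and still so for the second after the job is handed in, with the robot touching nothing.
It also fails if it takes over 64 s, if anything falls off the work surface, if the arm or the gripper's body presses on something with over 40 N, if the wrist force passes 120 N, or if a joint passes its speed limit or range.

## Robot

A 6-joint arm with a two-finger parallel gripper is mounted at the origin on the work surface. World frame = base frame: x ahead of the robot, y to its left, z up, the work surface at z = 0. Lengths are in m, angles in rad, forces in N, time in s.
With the tool pointing down it reaches from about 0.25 to 0.725 m from the base axis. Payload 4 kg.
Tool frame: the origin (TCP) lies between the finger pads; the fingertips stand 11 mm ahead of it and the grasp point (between the pads) lies 8 mm behind it (bot.tip_extent is the distance from the TCP to the fingertips, in m); z points along the fingers, y is the line along which they close (so a half turn about z gives the same grasp; the last joint's range is limited). The gripper opens to 85 mm and grips with 20 to 120 N. Pads are 22 mm wide; open, the fingers measure 114 mm over their backs; the gripper's body (76 mm by 85 mm) begins 54 mm behind the grasp point. The pads swing forward as they close: fully open they stand 13 mm farther back than shut.
Start: joints at [1.328, 0.241, 0.005, 1.335, 0, 1.571], TCP at [0.12, 0.485, 0.242] pointing down, gripper open.
Joint ranges: [-2.72, 2.72], [-1.05, 1.87], [-1.09, 1.28], [-1.99, 2.15], [-1.42, 1.44], [-3.14, 3.14]. Speed limits (rad/s): [2.79, 2.79, 3.14, 3.14, 3.14, 3.14].

## Interface

Orientations are given as a unit quaternion [x, y, z, w].
In Python, from workcell import bot gives the robot as it stands. The module is installed in compiled form; this text tells all that it offers.
- The arm moves only by the tool drive_tool, never from a script. Its argument "rows" is a list of rows, each an object of numbers: "dx", "dy", "dz": the shift along the tool's x, y, z in units of 50 mm (1.0 is 50 mm); "wx", "wy", "wz": the turn, a rotation vector about the tool's x, y, z in units of 5 degrees (1.0 is 5 degrees); "hand": the finger opening in mm, from 0 to 85.4. A call has 1 to 20 rows; each row is the pose to reach, as a shift and turn from the pose commanded when the call began, along the tool's axes at that moment; what a row does not reach only later rows make up. A row lasts 1/10 s, in which the tool goes at most 50 mm and 8.59 degrees, less where a joint would pass 70% of its speed; a pose out of reach is approached as far as the arm can. A call with a gripper value outside its range is refused whole. The fingers move at their own pace and stop on an object; the grip force is fixed at half the most. Time passes only in rows, so rows that repeat a pose let the fingers close. It gives the time, the measured TCP pose, the force, the opening and the grip force at its end, in the units of the state.
- bot.get_obs(): the state, without advancing time (a new reading comes with each control period).
- bot.camera(name): name is "scene" or "side" or "wrist"; returns the picture (420x560x3 uint8, red, green, blue); there is no depth.
- bot.get_calibration(name): a dict with "vfov" (degrees; the focal length in pixels is half the picture's height over the tangent of half this angle, whatever the lens; pixels are square), "cx", "cy" (the principal point, pixels), "k1" (the pictures are not rectified: a ray, as slopes to the right and down, at radius r is drawn at 1 + k1 r^2 times it, then the intrinsics apply), "origin" and "rotation" of the camera in the world; the wrist camera has in their place "mount" (4x4, takes a point from camera to tool coordinates, whose origin is the TCP and whose axes are the flange's). Camera axes: x right, y up, looking along -z (the intrinsics and any distortion apply to the point x, -y, -z); pixel columns grow to the right and rows downward; lengths in m; the calibration is good to about 2 mm. A picture is of the moment at which its call begins: read the wrist's pose just before it. get_calibration takes no time and is no camera call.
- bot.job_done(): hands the job in; it is judged then, once.
Trained networks look in the newest picture that a camera, given by its name, has taken for a name from the list of things; names that differ only in an ending like _2 or _b are one class to them, and where a whole thing is asked for, a point or a joint stands for the part that bears it (a point fixed in the world has none). Each returns a list of dicts, best first, with "score" (0 to 1); they miss things now and then, are a little off and sometimes report something else, mostly with a low value. They report only what shows in the picture. A call takes as long as a camera call. They do not tell look-alikes from the thing itself.
- bot.look_for(camera, thing): "extent" ([centre column, centre row, width, height] in pixels, round what is visible of it).
- bot.outline_of(camera, thing): "region" (420x560 bool, what is visible of it) and "extent" ([centre column, centre row, width, height] in pixels, round what is visible of it).
The state is a dict: "clock": time; "joint_pos": joint angles; "joint_vel": joint speeds; "tau": joint torques, N m; "eef_pos": TCP position; "tool_rot": TCP orientation; "ft_force": force on the tool from outside, world axes, zero at the start; "ft_torque": the same for the moment, N m; "grip_width": finger opening in m; "grasp_force": force on a finger pad.
Only numpy, scipy, OpenCV 4.12 (cv2) and the standard library are available. Lean on these libraries where they do the work, as an engineer would, in place of code of your own. Each camera call takes 0.05 s, during which the arm holds its last target. There are 200 camera calls.

## Working session

There is one attempt and no reset: what is moved stays moved. The work goes in short steps, Python scripts to look and compute and a tool call to move; the robot and the scene stay as the last step left them, time stands still between calls to the robot, and variables do not carry over. Pictures are saved under pics/ and viewed, at most 10 in all, crops included, and the job is handed in when it is done.

Besides the shell and the picture viewer there is one more tool, called after ">>>" by a JSON object that holds its "method" and its "body". drive_tool: Moves the arm, as the interface text tells. Its arguments: {"type":"object","properties":{"rows":{"type":"array","items":{"type":"object","properties":{"dx":{"type":"number"},"dy":{"type":"number"},"dz":{"type":"number"},"wx":{"type":"number"},"wy":{"type":"number"},"wz":{"type":"number"},"hand":{"type":"number"}}}}},"required":["rows"]}

```bash
mkdir -p pics
cat > h.py <<'E'
import numpy as np, cv2
from workcell import bot
from scipy.spatial.transform import Rotation as R
def cam(name):
    c=bot.get_calibration(name)
    if 'origin' in c: return c,np.array(c['rotation']).reshape(3,3),np.array(c['origin'])
    o=bot.get_obs(); T=np.array(c['mount']); Rt=R.from_quat(o['tool_rot']).as_matrix()
    return c,Rt@T[:3,:3],Rt@T[:3,3]+np.array(o['eef_pos'])
def f(c): return 210/np.tan(np.radians(c['vfov'])/2)
def px2w(cm,u,v,z):
    c,Rm,o=cm; d=np.array([(u-c['cx'])/f(c),(v-c['cy'])/f(c)]); s=d.copy()
    for _ in range(20): s=d/(1+c['k1']*(s@s))
    r=Rm@np.array([s[0],-s[1],-1]); return o+r*(z-o[2])/r[2]
def w2px(cm,P):
    c,Rm,o=cm; p=(np.atleast_2d(P)-o)@Rm; s=np.c_[p[:,0],-p[:,1]]/-p[:,2:]
    s=s*(1+c['k1']*(s**2).sum(1,keepdims=True)); return s*f(c)+[c['cx'],c['cy']]
def snap(name,fn):
    im=bot.camera(name); cv2.imwrite('pics/'+fn,im[:,:,::-1]); return im
E
python3 - <<'E'
from h import *
a=snap('scene','a.png');b=snap('side','b.png');
cv2.imwrite('pics/ab.png',cv2.resize(np.vstack([a,b])[:,:,::-1],(800,1200)) [:, :])
for n in('scene','side','wrist'): 
    c=bot.get_calibration(n); print(n,{k:np.round(v,3).tolist() for k,v in c.items()})
for cn in('scene','side'):
    for t in ['scoop','tray','scale','cradle','stone0','stone1','stone2','stone3','stone4','stone5','bottle','cone','jar','spool','pliers','brush']:
        print(cn,t,[(round(r['score'],2),np.round(r['extent']).astype(int).tolist()) for r in bot.look_for(cn,t)][:3])
print(bot.get_obs())
E
```

```text
scene {'vfov': 57.555, 'cx': 276.785, 'cy': 206.39, 'k1': 0.011, 'origin': [1.242, -0.526, 0.777], 'rotation': [0.41, 0.204, 0.415, 0.786]}
side {'vfov': 54.119, 'cx': 279.418, 'cy': 204.925, 'k1': -0.081, 'origin': [0.435, 0.89, 0.878], 'rotation': [-0.011, 0.408, 0.913, 0.005]}
wrist {'vfov': 68.752, 'cx': 283.85, 'cy': 207.758, 'k1': 0.011, 'mount': [[0.0, 0.955, 0.297, 0.076], [1.0, -0.0, 0.0, -0.0], [0.0, 0.297, -0.955, -0.133], [0.0, 0.0, 0.0, 1.0]]}
scene scoop [(0.95, [286, 232, 39, 61]), (0.84, [170, 222, 29, 25]), (0.75, [398, 233, 55, 31])]
scene tray [(0.64, [188, 272, 68, 73])]
scene scale [(0.76, [341, 197, 60, 39])]
scene cradle [(0.82, [284, 252, 54, 28])]
scene stone0 [(0.57, [192, 278, 4, 8]), (0.52, [207, 282, 12, 8]), (0.49, [187, 289, 8, 10])]
scene stone1 [(0.57, [192, 278, 4, 8]), (0.52, [207, 282, 12, 8]), (0.49, [187, 289, 8, 10])]
scene stone2 [(0.57, [192, 278, 4, 8]), (0.52, [207, 282, 12, 8]), (0.49, [187, 289, 8, 10])]
scene stone3 [(0.57, [192, 278, 4, 8]), (0.52, [207, 282, 12, 8]), (0.49, [187, 289, 8, 10])]
scene stone4 [(0.57, [192, 278, 4, 8]), (0.
[... 1006 characters left out ...]
joint_pos': array([1.32798375e+00, 2.40601523e-01, 4.99452678e-03, 1.33521494e+00,
       9.07142159e-06, 1.57078586e+00]), 'joint_vel': array([-1.57080352e-03, -5.28859472e-04, -3.72893568e-05,  7.53528869e-04,
        1.20822533e-03,  7.29561511e-04]), 'tau': array([-2.24385649e-04, -3.72208679e+01,  2.52685046e+01,  1.34843289e-03,
       -6.31625312e-05, -1.03620391e-05]), 'eef_pos': array([0.12021208, 0.4853247 , 0.24230361]), 'tool_rot': array([ 1.21103066e-01,  9.92639938e-01, -1.21635142e-05, -6.05343743e-06]), 'ft_force': array([-0.28489992,  0.81597794, -0.43720018]), 'ft_torque': array([-0.03230874, -0.01850458, -0.03936153]), 'grasp_force': 0.0, 'grip_width': 0.08509802045010602}
```

View pics/a.png

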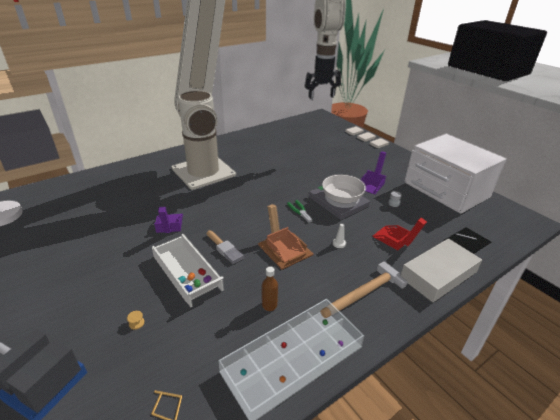

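View pics/b.png

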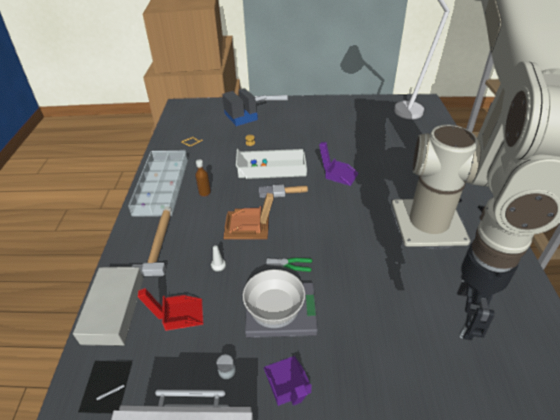

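The scene view shows the copper scoop in its cradle at about (285,240), the tray with stones at (188,268) and the bowl at (343,190). The purple and red scoops are look-alikes. The side view agrees: cradle (246,224), tray (272,163), bowl (275,297).

```bash
sed -i "s/np.array(c\['rotation'\]).reshape(3,3)/R.from_quat(c['rotation']).as_matrix()/" h.py
python3 - <<'E'
from h import *
S=cam('scene');D=cam('side')
for n,a,b,z in [('cradle',(284,252),(246,224),.01),('tray',(188,272),(273,162),.03),('bowlrim',(344,187),(274,295),.077),('bottle',(270,308),(203,193),0),('cone',(341,246),(218,268),0),('spool',(134,322),(249,145),0),('pliers',(301,211),(290,264),.005),('brush',(224,247),(282,190),.01),('jar',(394,203),(227,375),.0)]:
    print(n,px2w(S,*a,z).round(3),px2w(D,*b,z).round(3))
cv2.imwrite('pics/c.png',np.hstack([cv2.resize(cv2.imread('pics/a.png')[170:330,110:420],None,fx=2.55,fy=2.55,interpolation=cv2.INTER_CUBIC)]))
E
```

```text
cradle [ 0.572 -0.014  0.01 ] [0.556 0.004 0.01 ]
tray [ 0.51  -0.289  0.03 ] [ 0.477 -0.284  0.03 ]
bowlrim [0.479 0.303 0.077] [0.466 0.313 0.077]
bottle [ 0.714 -0.16   0.   ] [ 0.711 -0.157 -0.   ]
cone [0.638 0.154 0.   ] [0.625 0.165 0.   ]
spool [ 0.563 -0.458  0.   ] [ 0.572 -0.439  0.   ]
pliers [0.432 0.159 0.005] [0.426 0.158 0.005]
brush [ 0.454 -0.151  0.01 ] [ 0.447 -0.153  0.01 ]
jar [0.572 0.471 0.   ] [0.572 0.472 0.   ]
```

View pics/c.png

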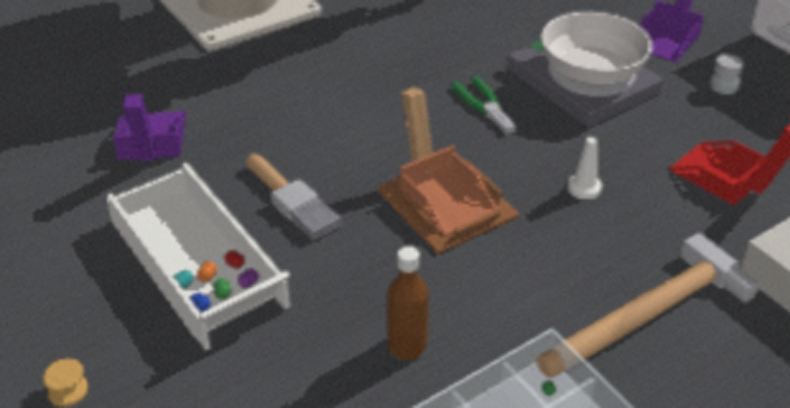

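>>> {"method": "drive_tool", "body": {"rows": [{"dx":-9.4,"dy":-10.7,"dz":-2.4,"wz":-2.8},{"dx":-9.4,"dy":-10.7,"dz":-2.4,"wz":-2.8},{"dx":-9.4,"dy":-10.7,"dz":-2.4,"wz":-2.8},{"dx":-9.4,"dy":-10.7,"dz":-2.4,"wz":-2.8},{"dx":-9.4,"dy":-10.7,"dz":-2.4,"wz":-2.8},{"dx":-9.4,"dy":-10.7,"dz":-2.4,"wz":-2.8},{"dx":-9.4,"dy":-10.7,"dz":-2.4,"wz":-2.8},{"dx":-9.4,"dy":-10.7,"dz":-2.4,"wz":-2.8},{"dx":-9.4,"dy":-10.7,"dz":-2.4,"wz":-2.8},{"dx":-9.4,"dy":-10.7,"dz":-2.4,"wz":-2.8},{"dx":-9.4,"dy":-10.7,"dz":-2.4,"wz":-2.8},{"dx":-9.4,"dy":-10.7,"dz":-2.4,"wz":-2.8},{"dx":-9.4,"dy":-10.7,"dz":-2.4,"wz":-2.8},{"dx":-9.4,"dy":-10.7,"dz":-2.4,"wz":-2.8},{"dx":-9.4,"dy":-10.7,"dz":-2.4,"wz":-2.8},{"dx":-9.4,"dy":-10.7,"dz":-2.4,"wz":-2.8},{"dx":-9.4,"dy":-10.7,"dz":-2.4,"wz":-2.8},{"dx":-9.4,"dy":-10.7,"dz":-2.4,"wz":-2.8}]}}

```text
invalid input at $.rows[0]: expected keys dx, dy, dz, wx, wy, wz, hand
```

Run:
```python
from h import *
o=bot.get_obs(); print(o['clock'],o['eef_pos'],o['tool_rot'],o['joint_pos'])
im=snap('wrist','w1.png'); cm=cam('wrist')
for t in ['scoop','tray','cradle','stone0']:
    for r in bot.look_for('wrist',t)[:7]:
        e=np.array(r['extent']); print(t,round(r['score'],2),e.round(1),px2w(cm,e[0],e[1],.02).round(4))
cv2.imwrite('pics/w1b.png',cv2.resize(im[:,:,::-1],(800,600),interpolation=cv2.INTER_CUBIC))
```

```text
1.7 [0.12021208 0.4853247  0.24230361] [ 1.21103066e-01  9.92639938e-01 -1.21635142e-05 -6.05343743e-06] [1.32798375e+00 2.40601523e-01 4.99452678e-03 1.33521494e+00
 9.07142159e-06 1.57078586e+00]
```

View pics/w1b.png

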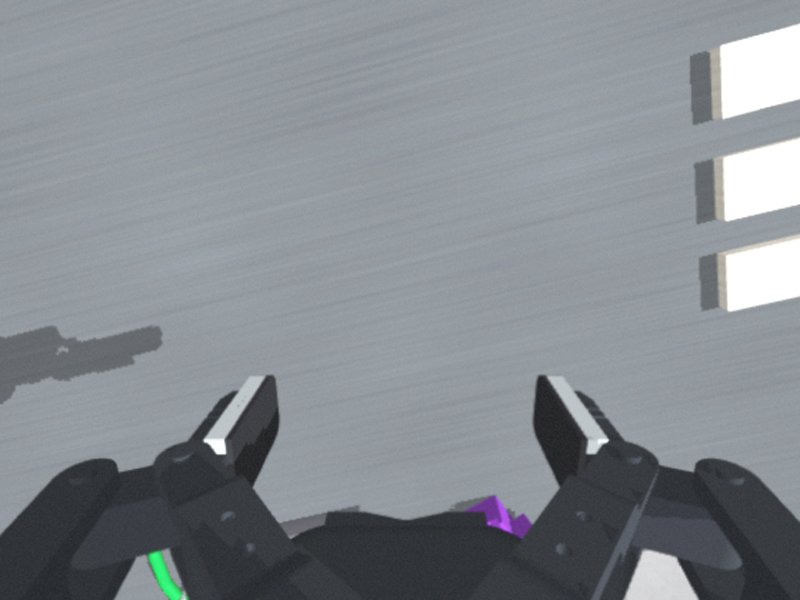

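The wrist view shows only bare bench; the move was refused because all seven keys are needed in each row.

>>> {"method": "drive_tool", "body": {"rows": [{"dx":-11.6,"dy":-10.2,"dz":-2,"wx":0,"wy":0,"wz":-2.8,"hand":85},{"dx":-11.6,"dy":-10.2,"dz":-2,"wx":0,"wy":0,"wz":-2.8,"hand":85},{"dx":-11.6,"dy":-10.2,"dz":-2,"wx":0,"wy":0,"wz":-2.8,"hand":85},{"dx":-11.6,"dy":-10.2,"dz":-2,"wx":0,"wy":0,"wz":-2.8,"hand":85},{"dx":-11.6,"dy":-10.2,"dz":-2,"wx":0,"wy":0,"wz":-2.8,"hand":85},{"dx":-11.6,"dy":-10.2,"dz":-2,"wx":0,"wy":0,"wz":-2.8,"hand":85},{"dx":-11.6,"dy":-10.2,"dz":-2,"wx":0,"wy":0,"wz":-2.8,"hand":85},{"dx":-11.6,"dy":-10.2,"dz":-2,"wx":0,"wy":0,"wz":-2.8,"hand":85},{"dx":-11.6,"dy":-10.2,"dz":-2,"wx":0,"wy":0,"wz":-2.8,"hand":85},{"dx":-11.6,"dy":-10.2,"dz":-2,"wx":0,"wy":0,"wz":-2.8,"hand":85},{"dx":-11.6,"dy":-10.2,"dz":-2,"wx":0,"wy":0,"wz":-2.8,"hand":85},{"dx":-11.6,"dy":-10.2,"dz":-2,"wx":0,"wy":0,"wz":-2.8,"hand":85},{"dx":-11.6,"dy":-10.2,"dz":-2,"wx":0,"wy":0,"wz":-2.8,"hand":85},{"dx":-11.6,"dy":-10.2,"dz":-2,"wx":0,"wy":0,"wz":-2.8,"hand":85},{"dx":-11.6,"dy":-10.2,"dz":-2,"wx":0,"wy":0,"wz":-2.8,"hand":85},{"dx":-11.6,"dy":-10.2,"dz":-2,"wx":0,"wy":0,"wz":-2.8,"hand":85},{"dx":-11.6,"dy":-10.2,"dz":-2,"wx":0,"wy":0,"wz":-2.8,"hand":85},{"dx":-11.6,"dy":-10.2,"dz":-2,"wx":0,"wy":0,"wz":-2.8,"hand":85},{"dx":-11.6,"dy":-10.2,"dz":-2,"wx":0,"wy":0,"wz":-2.8,"hand":85}]}}

```text
clock: 3.85
eef_pos: [0.56, -0.1483, 0.3423]
tool_rot: [-0.001, 1.0, 0.0, -0.0]
ft_force: [0.2, 0.0, 0.9]
grip_width: 0.0849
grasp_force: 0.0
```

Run:
```python
from h import *
o=bot.get_obs(); print(o['clock'],o['eef_pos'],o['tool_rot'],o['joint_pos'])
im=snap('wrist','w2.png'); cm=cam('wrist')
for t in ['scoop','tray','cradle','stone0']:
    for r in bot.look_for('wrist',t)[:7]:
        e=np.array(r['extent']); print(t,round(r['score'],2),e.round(1),px2w(cm,e[0],e[1],.02).round(4))
cv2.imwrite('pics/w2b.png',cv2.resize(im[:,:,::-1],(800,600),interpolation=cv2.INTER_CUBIC))
```

```text
3.85 [ 0.56002592 -0.14826124  0.3423012 ] [-1.20003673e-03  9.99999209e-01  2.28833791e-04 -2.99028266e-04] [-2.58948364e-01  3.95811558e-01  4.78605397e-01  1.65428582e+00
  2.88433412e-04 -2.61348538e-01]
scoop 0.66 [547.1 252.9  22.5  64.5] [0.7004 0.277  0.02  ]
scoop 0.59 [389.8 146.6  77.8  94.2] [0.5314 0.0064 0.02  ]
tray 0.8 [176.8 107.6 101.3 195.1] [ 0.4783 -0.2993  0.02  ]
cradle 0.83 [382.3 161.6  84.8  90.2] [ 0.5533 -0.0024  0.02  ]
stone0 0.7 [195.4 153.2   9.5  15.3] [ 0.5418 -0.2785  0.02  ]
stone0 0.56 [174.6 131.1  16.7  15.1] [ 0.5104 -0.3057  0.02  ]
stone0 0.46 [190.3 131.1  13.3  14.2] [ 0.5103 -0.2832  0.02  ]
stone0 0.44 [173.8 156.4  12.5  20.2] [ 0.5466 -0.3107  0.02  ]
```

View pics/w2b.png

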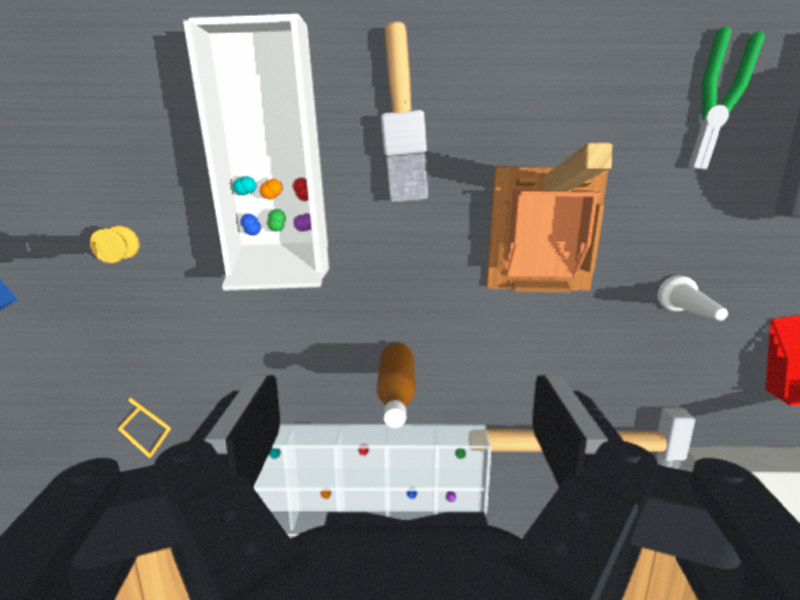

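The wrist view shows the tray at upper left with six stones in two rows of three (y rows 185 and 222 of the enlarged view). The scoop and cradle sit at (550,225) and the brush lies between them; the bottle is at (397,385) and the cone at (690,298), both clear.

```bash
cat > fit.py <<'E'
from h import *
from scipy.optimize import minimize
from itertools import product
def box(x0,x1,y0,y1,z0,z1): return np.array(list(product((x0,x1),(y0,y1),(z0,z1))))/1e3
def pr(pts): return np.array(pts)/1e3
u=np.array([-27,0,101])/np.hypot(27,101); v=np.array([u[2],0,-u[0]]); w=np.array([0,1,0])
hb=np.array([-52,0,10.])
SC=[pr([(-47,s*38,z) for s in(-1,1) for z in (0,36)]+[(5,s*38,28) for s in(-1,1)]+[(45,s*38,z) for s in(-1,1) for z in(0,2)]),
    np.array([hb+u*L+v*a+w*b for L in(0,105) for a in(-10,10) for b in(-10,10)])/1e3]
TR=[np.vstack([box(-112,-107,-48,48,0,34),box(-112,92,-48,48,0,5)]), np.vstack([box(-107,95,-48,48,0,45),pr([(x,s*48,z) for s in(-1,1) for x,z in((123,58),(129,58),(98,0))])])]
CR=[box(-70,60,-57.5,57.5,0,8)]
def pose(p,z): 
    return R.from_euler('z',p[2]).as_matrix(),np.array([p[0],p[1],z])
def mask(cm,parts,p,z,k=8):
    M=np.zeros((420*k,560*k),np.uint8); A,t=pose(p,z)
    for q in parts:
        h=cv2.convexHull(((w2px(cm,q@A.T+t)+.5)*k).astype(np.float32)); cv2.fillConvexPoly(M,np.round(h).astype(np.int32),1)
    return M
def fit(cm,parts,reg,p0,z,k=6):
    T=cv2.resize(reg.astype(np.uint8),None,fx=k,fy=k,interpolation=cv2.INTER_NEAREST)
    def c(p):
        M=mask(cm,parts,p,z,k); return -(M&T).sum()/((M|T).sum())
    s=np.array([p0,p0+[.008,0,0],p0+[0,.008,0],p0+[0,0,.06]])
    r=minimize(c,p0,method='Nelder-Mead',options=dict(initial_simplex=s,xatol=2e-4,fatol=1e-5)); return r.x,-r.fun
E
python3 - <<'E'
from fit import *
im=snap('wrist','w3.png'); cm=cam('wrist'); res={}
def best(t,uv):
    return min(bot.outline_of('wrist',t),key=lambda r:np.hypot(*(np.array(r['extent'][:2])-uv)))['region']
mt,ms,mc=best('tray',(177,107)),best('scoop',(390,147)),best('cradle',(382,162))
tr=fit(cm,TR,mt,np.array([.47,-.295,-.05]),0.); print('tray',tr)
sc=fit(cm,SC,ms,np.array([.555,0,0.]),.008); print('scoop',sc)
cr=fit(cm,CR+[q+[0,0,.008] for q in SC],mc|ms,np.array([.555,0,0.]),.0); print('cradle+scoop',cr)
np.savez('p.npz',tr=tr[0],sc=sc[0],cr=cr[0])
K=4; big=cv2.resize(im[:,:,::-1],None,fx=K,fy=K,interpolation=cv2.INTER_CUBIC)
for parts,p,z,col in((TR,tr[0],0,(0,255,255)),(SC,sc[0],.008,(255,255,0)),(CR,cr[0],0,(0,255,0))):
    A,t=pose(p,z)
    for q in parts:
        h=cv2.convexHull(((w2px(cm,q@A.T+t)+.5)*K).astype(np.float32)).astype(int); cv2.polylines(big,[h],True,col,1)
A,t=pose(tr[0],0)
q=pr([(-107,-43,5),(92,-43,5),(92,43,5),(-107,43,5)])@A.T+t
cv2.polylines(big,[((w2px(cm,q)+.5)*K).astype(int)],True,(0,0,255),1)
a=cv2.resize(big[0:840,480:960],(343,600)); b=big[370:850,1320:1720]
cv2.imwrite('pics/fit.png',np.hstack([a,cv2.resize(b,(450,600))]))
# stones
hsv=cv2.cvtColor(im,cv2.COLOR_RGB2HSV); 
M=cv2.resize(mask(cm,[q/1],[0,0,0],0,1)*0,(560,420)); cv2.fillConvexPoly(M,(w2px(cm,q)).astype(np.int32),1)
m=((hsv[:,:,1]>110)&(M>0)).astype(np.uint8)
n,l,st,ce=cv2.connectedComponentsWithStats(m)
for i in range(1,n):
    if st[i,4]>15: P=px2w(cm,*ce[i],.014); print(st[i,4],ce[i].round(1),((P-t)@A*1e3).round(1))
E
```

```text
tray (array([ 0.47 , -0.295, -0.05 ]), np.float64(-0.0))
scoop (array([0.38314815, 0.10518519, 0.14222222]), np.float64(-0.0))
cradle+scoop (array([0.38314815, 0.10518519, 0.14222222]), np.float64(-0.0))
166 [171. 129.] [ 39.2 -16.3  14. ]
169 [189.7 131.3] [41.1 10.7 14. ]
97 [209.9 131.2] [39.3 40.1 14. ]
137 [193.2 153.1] [72.5 14.6 14. ]
150 [175.3 156.3] [ 78.7 -12.2  14. ]
67 [210.2 154.9] [73.8 39.8 14. ]fit.py:22: RuntimeWarning: overflow encountered in scalar negative
  M=mask(cm,parts,p,z,k); return -(M&T).sum()/((M|T).sum())
```

View pics/fit.png

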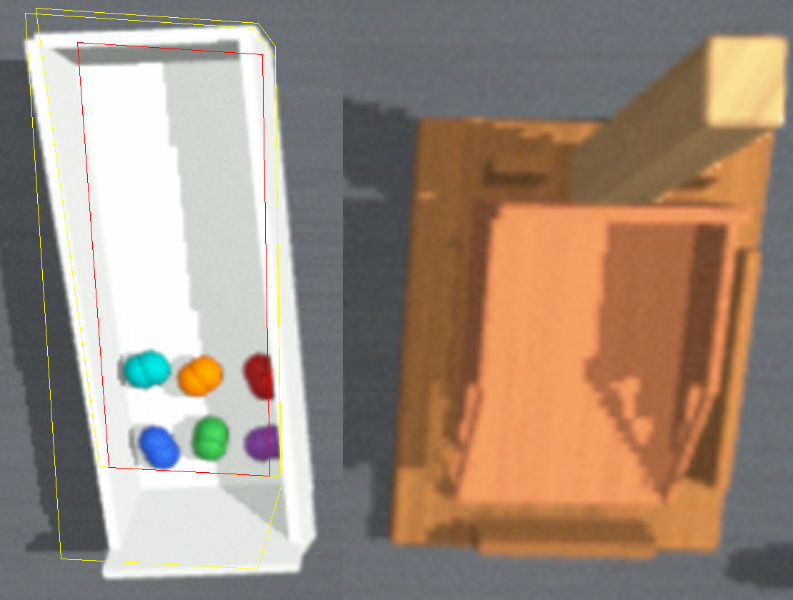

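The overlay shows the tray fit failed because of an unsigned overflow in my cost. The floor corners are visible at roughly (78,65) and (141,490) in the left crop. The scoop sits flat in its cradle in the right crop. I'm refitting.

```bash
sed -i 's/-(M&T).sum()\/((M|T).sum())/-float((M\&T).sum())\/float((M|T).sum())/' fit.py
cat > look.py <<'E'
from fit import *
im=snap('wrist','w4.png'); cm=cam('wrist')
def best(t,uv):
    return min(bot.outline_of('wrist',t),key=lambda r:np.hypot(*(np.array(r['extent'][:2])-uv)))['region']
mt,ms,mc=best('tray',(177,107)),best('scoop',(390,147)),best('cradle',(382,162))
tr=fit(cm,TR,mt,np.array([.478,-.297,.08]),0.); print('tray',tr)
sc=fit(cm,SC,ms,np.array([.555,0,-0.05]),.008); print('scoop',sc)
cr=fit(cm,CR+[q+[0,0,.008] for q in SC],mc|ms,np.array([.555,0,-0.05]),.0); print('cradle+scoop',cr)
np.savez('p.npz',tr=tr[0],sc=sc[0],cr=cr[0])
K=4; big=cv2.resize(im[:,:,::-1],None,fx=K,fy=K,interpolation=cv2.INTER_CUBIC)
for parts,p,z,col in((TR,tr[0],0,(0,200,255)),(SC,sc[0],.008,(255,255,0)),(CR,cr[0],0,(0,255,0))):
    A,t=pose(p,z)
    for q in parts:
        h=cv2.convexHull(((w2px(cm,q@A.T+t)+.5)*K).astype(np.float32)).astype(int); cv2.polylines(big,[h],True,col,1)
A,t=pose(tr[0],0)
q=pr([(-107,-43,5),(92,-43,5),(92,43,5),(-107,43,5)])@A.T+t
cv2.polylines(big,[((w2px(cm,q)+.5)*K).astype(int)],True,(0,0,255),1)
a=cv2.resize(big[0:840,480:960],(343,600)); b=big[370:850,1320:1720]
cv2.imwrite('pics/fit2.png',np.hstack([a,cv2.resize(b,(450,600))]))
hsv=cv2.cvtColor(im,cv2.COLOR_RGB2HSV); 
M=np.zeros((420,560),np.uint8); cv2.fillConvexPoly(M,(w2px(cm,q)).astype(np.int32),1)
m=((hsv[:,:,1]>110)&(M>0)).astype(np.uint8)
n,l,st,ce=cv2.connectedComponentsWithStats(m)
for i in range(1,n):
    if st[i,4]>15: P=px2w(cm,*ce[i],.014); print(st[i,4],ce[i].round(1),((P-t)@A*1e3).round(1))
E
python3 look.py
```

```text
tray (array([ 0.4753885 , -0.28589062,  0.04664395]), np.float64(0.8973387197534464))
scoop (array([ 0.55893178, -0.00142885, -0.01070175]), np.float64(0.9610338950501705))
cradle+scoop (array([ 0.55956431, -0.00115207, -0.01212599]), np.float64(0.9665879357678563))
164 [171.3 129. ] [ 31.6 -28.8  14. ]
167 [189.9 131.3] [35.9 -2.3 14. ]
120 [210.8 131.2] [37.1 28.2 14. ]
139 [193.6 153.2] [67.8 -1.2 14. ]
148 [175.5 156.2] [ 71.1 -28.6  14. ]
97 [212.1 155. ] [71.5 26.1 14. ]
```

View pics/fit2.png

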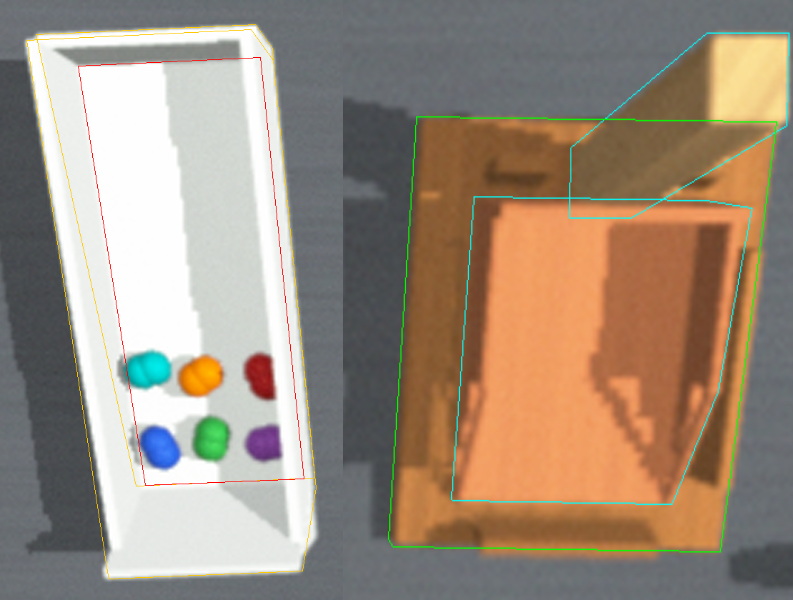

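Both fits now lie on the picture: the tray outline and the scoop and cradle corners match within about 2 px. The stones sit at tray x 32–71 and y ±29, inside the pan's width. Next is the pre-grasp, along the handle axis.

>>> {"method": "drive_tool", "body": {"rows": [{"dx":1.85,"dy":2.95,"dz":3.55,"wx":0,"wy":-3,"wz":0.15,"hand":85},{"dx":1.85,"dy":2.95,"dz":3.55,"wx":0,"wy":-3,"wz":0.15,"hand":85},{"dx":1.85,"dy":2.95,"dz":3.55,"wx":0,"wy":-3,"wz":0.15,"hand":85},{"dx":1.85,"dy":2.95,"dz":3.55,"wx":0,"wy":-3,"wz":0.15,"hand":85},{"dx":1.85,"dy":2.95,"dz":3.55,"wx":0,"wy":-3,"wz":0.15,"hand":85},{"dx":1.85,"dy":2.95,"dz":3.55,"wx":0,"wy":-3,"wz":0.15,"hand":85},{"dx":1.85,"dy":2.95,"dz":3.55,"wx":0,"wy":-3,"wz":0.15,"hand":85},{"dx":1.85,"dy":2.95,"dz":3.55,"wx":0,"wy":-3,"wz":0.15,"hand":85}]}}

```text
clock: 5.3
eef_pos: [0.468, -0.0016, 0.1651]
tool_rot: [0.005, 0.991, -0.0, 0.131]
ft_force: [0.3, 0.5, 0.5]
grip_width: 0.0849
grasp_force: 0.0
```

```bash
cat >> h.py <<'E'
G=np.array([-.0727,0,.0873])
def goal(Rw,Pg):
    "move in tool units from the standing pose to rotation Rw, position Pg of TCP"
    o=bot.get_obs(); A=R.from_quat(o['tool_rot']); d=A.inv().apply(Pg-o['eef_pos'])/.05
    w=(A.inv()*Rw).as_rotvec(degrees=True)/5; return np.r_[d,w].round(3)
E
python3 - <<'E'
from fit import *
o=bot.get_obs(); print(o['clock'],o['eef_pos'],o['joint_pos'].round(3))
A=R.from_quat(o['tool_rot']).as_matrix(); print(A.round(3))
g=np.load('p.npz')['sc']; Rw,t=pose(g,.008); gp=Rw@G+t; Z=Rw@(-u); X=np.cross(Rw[:,1],Z)
T=R.from_matrix(np.c_[X,Rw[:,1],Z]); print('go',goal(T,gp+.008*Z),gp)
E
```

```text
5.3 [ 0.46804417 -0.00159595  0.16507011] [-0.003  0.046 -0.476  0.787 -0.001  0.007]
[[-0.966  0.01   0.259]
 [ 0.01   1.    -0.001]
 [-0.259  0.001 -0.966]]
go [ 0.011  0.021  1.602  0.016  0.01  -0.   ] [ 0.48623594 -0.00065085  0.0953    ]
```

>>> {"method": "drive_tool", "body": {"rows": [{"dx":0.01,"dy":0.02,"dz":0.8,"wx":0,"wy":0,"wz":0,"hand":85},{"dx":0.01,"dy":0.02,"dz":1.3,"wx":0,"wy":0,"wz":0,"hand":85},{"dx":0.01,"dy":0.02,"dz":1.6,"wx":0,"wy":0,"wz":0,"hand":85},{"dx":0.01,"dy":0.02,"dz":1.6,"wx":0,"wy":0,"wz":0,"hand":85},{"dx":0.01,"dy":0.02,"dz":1.6,"wx":0,"wy":0,"wz":0,"hand":0},{"dx":0.01,"dy":0.02,"dz":1.6,"wx":0,"wy":0,"wz":0,"hand":0},{"dx":0.01,"dy":0.02,"dz":1.6,"wx":0,"wy":0,"wz":0,"hand":0},{"dx":0.01,"dy":0.02,"dz":1.6,"wx":0,"wy":0,"wz":0,"hand":0},{"dx":0.01,"dy":0.02,"dz":1.6,"wx":0,"wy":0,"wz":0,"hand":0},{"dx":0.01,"dy":0.02,"dz":1.6,"wx":0,"wy":0,"wz":0,"hand":0},{"dx":0.01,"dy":0.02,"dz":1.6,"wx":0,"wy":0,"wz":0,"hand":0},{"dx":0.01,"dy":0.02,"dz":1.6,"wx":0,"wy":0,"wz":0,"hand":0}]}}

```text
clock: 6.5
eef_pos: [0.4886, -0.0008, 0.0882]
tool_rot: [0.006, 0.991, 0.0, 0.131]
ft_force: [-2.3, 0.4, 6.3]
grip_width: 0.0192
grasp_force: 61.4
```

```bash
cat >> h.py <<'E'
import sys, os
if os.path.exists('p.npz'): P=dict(np.load('p.npz'))
def rel():
    return np.load('rel.npz')
def tcp(origin,yaw,pitch):
    "TCP pose that puts the scoop's origin there, lip at yaw (rad), lip raised by pitch (deg)"
    S=R.from_euler('z',yaw)*R.from_euler('y',-pitch,degrees=True); r=rel()
    return S*R.from_quat(r['q']), np.array(origin)+S.apply(r['p'])
def scoop():
    "scoop pose (origin, euler zyx deg) by the grip"
    o=bot.get_obs(); r=rel(); S=R.from_quat(o['tool_rot'])*R.from_quat(r['q']).inv()
    return o['eef_pos']-S.apply(r['p']),S
def tray(x,y,z):
    a=P['tr']; return np.array([a[0],a[1],0])+R.from_euler('z',a[2]).apply([x/1e3,y/1e3,z/1e3])
def show():
    p,S=scoop(); o=bot.get_obs(); a=P['tr']; q=R.from_euler('z',-a[2]).apply(p-[a[0],a[1],0])*1e3
    print('t',o['clock'],'scoop',p.round(4),'in tray',q.round(1),'ypr',S.as_euler('ZYX',degrees=True).round(2),'F',o['ft_force'].round(1),'w',o['grip_width'],'j',o['joint_pos'].round(2))
E
python3 - <<'E'
from h import *
o=bot.get_obs(); S=R.from_euler('z',P['sc'][2]); q=S.inv()*R.from_quat(o['tool_rot'])
p=S.inv().apply(o['eef_pos']-np.array([P['sc'][0],P['sc'][1],.008])); print(p,q.as_rotvec(degrees=True))
np.savez('rel.npz',p=p,q=q.as_quat(),seat_p=o['eef_pos'],seat_q=o['tool_rot']); show()
up=goal(R.from_quat(o['tool_rot']),o['eef_pos']+[0,0,.13]); print('lift',up)
T,p=tcp(tray(-32,0,100),P['tr'][2],0); print('above tray',goal(T,p))
T,p=tcp(tray(-32,0,5),P['tr'][2],0); print('in tray',goal(T,p))
E
```

```text
[-0.07036764 -0.00012482  0.08020228] [5.75948995e-02 1.64915088e+02 1.33949947e-01]
t 6.5 scoop [ 0.5589 -0.0014  0.008 ] in tray [ 96.7 280.3   8. ] ypr [-0.61  0.    0.  ] F [-2.3  0.4  6.3] w 0.01924777887887112 j [-0.    0.19 -0.55  0.57 -0.    0.01]
lift [-0.677  0.004 -2.51   0.     0.     0.   ]
above tray [ 1.685e+00 -5.822e+00 -2.370e+00 -1.710e-01  1.000e-03 -6.340e-01]
in tray [ 2.179e+00 -5.825e+00 -5.350e-01 -1.710e-01  1.000e-03 -6.340e-01]
```

>>> {"method": "drive_tool", "body": {"rows": [{"dx":-0.14,"dy":0,"dz":-0.5,"wx":0,"wy":0,"wz":0,"hand":0},{"dx":-0.34,"dy":0,"dz":-1.26,"wx":0,"wy":0,"wz":0,"hand":0},{"dx":-0.6,"dy":0,"dz":-2.2,"wx":0,"wy":0,"wz":0,"hand":0},{"dx":0,"dy":-0.7,"dz":-2.4,"wx":0,"wy":0,"wz":0,"hand":0},{"dx":0.5,"dy":-1.6,"dz":-2.4,"wx":0,"wy":0,"wz":0,"hand":0},{"dx":1,"dy":-2.5,"dz":-2.37,"wx":0,"wy":0,"wz":0,"hand":0},{"dx":1.4,"dy":-3.4,"dz":-2.37,"wx":0,"wy":0,"wz":0,"hand":0},{"dx":1.69,"dy":-4.3,"dz":-2.37,"wx":-0.17,"wy":0,"wz":-0.63,"hand":0},{"dx":1.69,"dy":-5.2,"dz":-2.37,"wx":-0.17,"wy":0,"wz":-0.63,"hand":0},{"dx":1.69,"dy":-5.82,"dz":-2.37,"wx":-0.17,"wy":0,"wz":-0.63,"hand":0},{"dx":1.69,"dy":-5.82,"dz":-2.37,"wx":-0.17,"wy":0,"wz":-0.63,"hand":0},{"dx":1.69,"dy":-5.82,"dz":-2.37,"wx":-0.17,"wy":0,"wz":-0.63,"hand":0}]}}

```text
clock: 7.7
eef_pos: [0.3716, -0.2907, 0.1785]
tool_rot: [-0.021, 0.991, 0.005, 0.13]
ft_force: [-0.4, 0.5, -2.0]
grip_width: 0.0191
grasp_force: 60.6
```

Run:
```python
from h import *
show()
cm=cam('wrist');im=snap('wrist','w5.png'); S=snap('side','s5.png'); sc=snap('scene','c5.png')
a=cv2.resize(im[:,:,::-1],(400,300)); b=cv2.resize(S[100:250,180:380,::-1],(400,300),interpolation=cv2.INTER_CUBIC)
c=cv2.resize(sc[200:320,120:280,::-1],(400,300),interpolation=cv2.INTER_CUBIC); d=cv2.resize(im[60:270,140:420,::-1],(400,300))
cv2.imwrite('pics/m5.png',np.vstack([np.hstack([a,b]),np.hstack([c,d])]))
for z in (40,20,10,5,4):
    T,p=tcp(tray(-32,0,z),P['tr'][2],0); print(z,goal(T,p))
```

```text
t 7.7 scoop [ 0.4416 -0.2873  0.0981] in tray [-33.8   0.2  98.1] ypr [2.54 0.19 0.12] F [-0.4  0.5 -2. ] w 0.019076854652434402 j [-0.78  0.1  -0.37  0.92  0.19 -0.81]
40 [ 0.285 -0.035  1.14   0.018 -0.029  0.005]
20 [ 0.388 -0.036  1.527  0.018 -0.029  0.005]
10 [ 0.44  -0.037  1.72   0.018 -0.029  0.005]
5 [ 0.465 -0.037  1.817  0.018 -0.029  0.005]
4 [ 0.471 -0.037  1.836  0.018 -0.029  0.005]
```

View pics/m5.png

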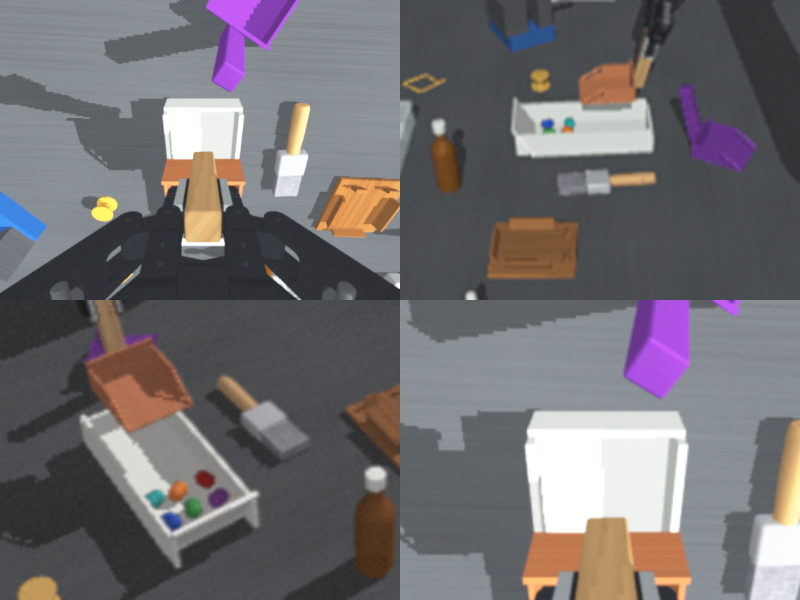

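The composite shows the scoop centred over the empty half of the tray, both centred at column ≈607 in the lower-right crop. The purple scoop's handle leans toward the near end of the tray, so I check its clearance before lowering.

Run:
```python
from h import *
D=cam('side');W=cam('wrist')
# purple handle top: side composite px (687,90)->orig ; wrist lower-right crop end centre (658,375) 
us=(180+(687-400)/2,100+90/2); uw=(140+(658-400)*.7,60+(375-300)*.7)
def ray(cm,u):
    a=px2w(cm,*u,0);b=px2w(cm,*u,.12);return a,b-a
a,b=ray(D,us);c,d=ray(W,uw)
s=np.linalg.lstsq(np.c_[b,-d],c-a,rcond=None)[0]; print(a+s[0]*b,c+s[1]*d)
o=bot.get_obs();A=R.from_quat(o['tool_rot'])
T,p=tcp(tray(-32,0,5),P['tr'][2],0)
for pt in([.038,0,-.062],[.038,.0425,-.062],[.076,0,-.133],[0.05,0,-.133]): print((T.apply(pt)+p).round(3))
```

```text
[ 0.30506626 -0.26913586  0.10685013] [ 0.31167858 -0.27087804  0.1083523 ]
[ 0.32  -0.293  0.135]
[ 0.318 -0.251  0.135]
[ 0.265 -0.296  0.194]
[ 0.29  -0.295  0.201]
```

>>> {"method": "drive_tool", "body": {"rows": [{"dx":0.15,"dy":-0.035,"dz":0.5,"wx":0,"wy":-0.03,"wz":0,"hand":0},{"dx":0.285,"dy":-0.035,"dz":1.14,"wx":0.02,"wy":-0.03,"wz":0,"hand":0},{"dx":0.39,"dy":-0.035,"dz":1.53,"wx":0.02,"wy":-0.03,"wz":0,"hand":0},{"dx":0.44,"dy":-0.035,"dz":1.72,"wx":0.02,"wy":-0.03,"wz":0,"hand":0},{"dx":0.465,"dy":-0.035,"dz":1.81,"wx":0.02,"wy":-0.03,"wz":0,"hand":0},{"dx":0.465,"dy":-0.035,"dz":1.81,"wx":0.02,"wy":-0.03,"wz":0,"hand":0},{"dx":0.465,"dy":-0.035,"dz":1.81,"wx":0.02,"wy":-0.03,"wz":0,"hand":0}]}}

```text
clock: 8.55
eef_pos: [0.3744, -0.2928, 0.0872]
tool_rot: [-0.023, 0.991, 0.002, 0.133]
ft_force: [0.3, 0.8, -0.4]
grip_width: 0.019
grasp_force: 60.4
```

Run:
```python
from h import *
show()
for x,z in ((-32,4.5),(0,4.5),(20,4.5),(35,4.5),(47,4.5)):
    T,p=tcp(tray(x,0,z),P['tr'][2],0); print(x,z,goal(T,p))
```

```text
t 8.55 scoop [ 0.4449 -0.2897  0.0072] in tray [-30.6  -2.4   7.2] ypr [ 2.64 -0.16 -0.19] F [ 0.3  0.8 -0.4] w 0.018961649817386704 j [-0.78  0.21 -0.52  0.66  0.19 -0.81]
-32 4.5 [ 0.035  0.041  0.042 -0.038  0.032  0.004]
0 4.5 [-0.582  0.042  0.211 -0.038  0.032  0.004]
20 4.5 [-0.968  0.042  0.316 -0.038  0.032  0.004]
35 4.5 [-1.258  0.043  0.395 -0.038  0.032  0.004]
47 4.5 [-1.489  0.043  0.458 -0.038  0.032  0.004]
```

```bash
cat >> h.py <<'E'
CM=[[-11.6,-10.2,-2,0,0,-2.8],[1.85,2.95,3.55,0,-3,.15],[.01,.02,1.6,0,0,0],[1.69,-5.82,-2.37,-.17,0,-.63],[.465,-.035,1.81,.02,-.03,0]]
if os.path.exists('cm.txt'): CM+=np.loadtxt('cm.txt',ndmin=2).tolist()
def commanded(n=None):
    A=R.from_quat([.121103,.99264,0,0]); p=np.array([.12021,.48532,.2423])
    for c in CM[:n]: p=p+A.apply(np.array(c[:3])*.05); A=A*R.from_rotvec(np.array(c[3:])*5,degrees=True)
    return A,p
def goal(Rw,Pg):
    A,p=commanded(); return np.r_[A.inv().apply(Pg-p)/.05,(A.inv()*Rw).as_rotvec(degrees=True)/5].round(3)
E
python3 - <<'E'
from h import *
for n in range(6):
    A,p=commanded(n); print(n,p.round(4),A.as_quat().round(4))
o=bot.get_obs();print(o['eef_pos'],o['tool_rot'])
show()
import glob
E
```

```text
0 [0.1202 0.4853 0.2423] [0.1211 0.9926 0.     0.    ]
1 [ 0.5606 -0.1492  0.3423] [-8.e-04  1.e+00  0.e+00  0.e+00]
2 [ 0.4679 -0.0018  0.1648] [5.800e-03 9.914e-01 1.000e-04 1.305e-01]
3 [ 0.4881 -0.0009  0.0874] [5.800e-03 9.914e-01 1.000e-04 1.305e-01]
4 [ 0.3725 -0.2908  0.1795] [-0.0225  0.9912  0.0039  0.1305]
5 [ 0.3735 -0.2923  0.0861] [-0.0223  0.991   0.003   0.1318]
[ 0.37437839 -0.29279439  0.08720838] [-0.02270298  0.9909032   0.00224947  0.13262864]
t 8.55 scoop [ 0.4449 -0.2897  0.0072] in tray [-30.6  -2.4   7.2] ypr [ 2.64 -0.16 -0.19] F [ 0.3  0.8 -0.4] w 0.018961649817386704 j [-0.78  0.21 -0.52  0.66  0.19 -0.81]
```

>>> {"method": "drive_tool", "body": {"rows": [{"dx":0.01,"dy":0.025,"dz":0.04,"wx":0,"wy":0.03,"wz":0,"hand":0},{"dx":0.01,"dy":0.025,"dz":0.04,"wx":0,"wy":0.03,"wz":0,"hand":0},{"dx":0.01,"dy":0.025,"dz":0.04,"wx":0,"wy":0.03,"wz":0,"hand":0}]}}

```text
clock: 8.85
eef_pos: [0.3743, -0.2917, 0.085]
tool_rot: [-0.022, 0.991, 0.002, 0.132]
ft_force: [-0.3, 0.1, 1.6]
grip_width: 0.0192
grasp_force: 61.0
```

```bash
echo ".01 .025 .04 0 .03 0" >> cm.txt
python3 - <<'E'
from h import *
show(); A,p=commanded(); print(p,A.as_quat(),bot.get_obs()['eef_pos'],bot.get_obs()['tool_rot'])
r=rel(); S=A*R.from_quat(r['q']).inv(); print('cmd scoop',(p-S.apply(r['p'])).round(4),S.as_euler('ZYX',degrees=True))
E
```

```text
t 8.85 scoop [ 0.4446 -0.2887  0.0049] in tray [-30.8  -1.3   4.9] ypr [ 2.61 -0.03 -0.19] F [-0.3  0.1  1.6] w 0.019227489245323946 j [-0.78  0.21 -0.52  0.66  0.19 -0.81]
[ 0.37351539 -0.29105153  0.08399735] [-0.02234417  0.99118703  0.00300147  0.13053736] [ 0.37430074 -0.2917432   0.0850268 ] [-0.02245876  0.99105926  0.00216919  0.13150073]
cmd scoop [ 0.4437 -0.2879  0.0037] [ 2.61088894  0.07959575 -0.08996429]
```

>>> {"method": "drive_tool", "body": {"rows": [{"dx":-0.1,"dy":0.025,"dz":0.025,"wx":0,"wy":0,"wz":0,"hand":0},{"dx":-0.2,"dy":0.025,"dz":0.053,"wx":0,"wy":0,"wz":0,"hand":0},{"dx":-0.3,"dy":0.025,"dz":0.08,"wx":0,"wy":0,"wz":0,"hand":0},{"dx":-0.4,"dy":0.025,"dz":0.107,"wx":0,"wy":0,"wz":0,"hand":0},{"dx":-0.5,"dy":0.025,"dz":0.134,"wx":0,"wy":0,"wz":0,"hand":0},{"dx":-0.6,"dy":0.025,"dz":0.16,"wx":0,"wy":0,"wz":0,"hand":0},{"dx":-0.7,"dy":0.025,"dz":0.187,"wx":0,"wy":0,"wz":0,"hand":0},{"dx":-0.8,"dy":0.025,"dz":0.214,"wx":0,"wy":0,"wz":0,"hand":0},{"dx":-0.9,"dy":0.025,"dz":0.241,"wx":0,"wy":0,"wz":0,"hand":0},{"dx":-1.0,"dy":0.025,"dz":0.268,"wx":0,"wy":0,"wz":0,"hand":0},{"dx":-1.1,"dy":0.025,"dz":0.295,"wx":0,"wy":0,"wz":0,"hand":0},{"dx":-1.2,"dy":0.025,"dz":0.322,"wx":0,"wy":0,"wz":0,"hand":0},{"dx":-1.3,"dy":0.025,"dz":0.348,"wx":0,"wy":0,"wz":0,"hand":0},{"dx":-1.4,"dy":0.025,"dz":0.375,"wx":0,"wy":0,"wz":0,"hand":0},{"dx":-1.4,"dy":0.025,"dz":0.375,"wx":0,"wy":0,"wz":0,"hand":0}]}}

```text
clock: 10.35
eef_pos: [0.4458, -0.2874, 0.0851]
tool_rot: [-0.022, 0.991, 0.002, 0.131]
ft_force: [-4.6, 0.2, 7.5]
grip_width: 0.0192
grasp_force: 62.0
```

```bash
echo "-1.4 .025 .375 0 0 0" >> cm.txt
python3 - <<'E'
from h import *
show(); sc=snap('scene','c6.png');S=snap('side','s6.png')
cv2.imwrite('pics/m6.png',np.hstack([cv2.resize(sc[210:310,130:263,::-1],(400,300),interpolation=cv2.INTER_CUBIC),cv2.resize(S[120:195,225:325,::-1],(400,300),interpolation=cv2.INTER_CUBIC)]))
E
```

```text
t 10.35 scoop [ 0.516  -0.2844  0.0048] in tray [40.6 -0.4  4.8] ypr [ 2.55  0.09 -0.2 ] F [-4.6  0.2  7.5] w 0.019227654836683507 j [-0.66  0.3  -0.4   0.67  0.17 -0.69]
```

View pics/m6.png

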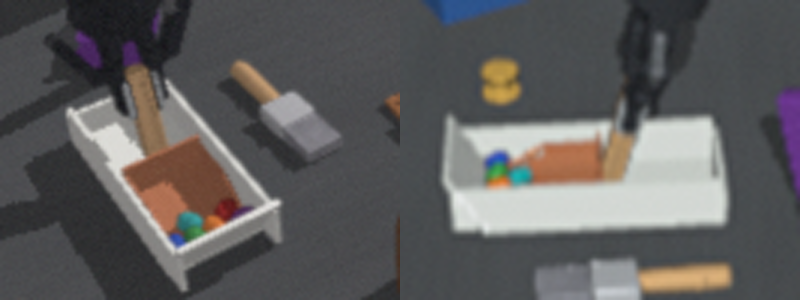

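The left crop shows all six stones bunched at the lip against the far wall, with turquoise already in the pan. Next I push the last few mm, then raise the lip along the leaning wall while tilting back.

```bash
cat >> h.py <<'E'
def mgoal(Rw,Pg):
    o=bot.get_obs(); A=R.from_quat(o['tool_rot']); return np.r_[A.inv().apply(Pg-o['eef_pos'])/.05,(A.inv()*Rw).as_rotvec(degrees=True)/5].round(3)
E
python3 - <<'E'
from h import *
for h,L in [(0,88),(0,91)]+[(h,90.5+h*.577) for h in (2,4,7,10,14,18,22,26,30,34,38,42,46)]+[(75,112),(110,105)]:
    t=np.arcsin(min(h,46)/92); T,p=tcp(tray(L-45*np.cos(t),0,5+h-45*np.sin(t)+(.5 if h else 0)),P['tr'][2],np.degrees(t)); print(h,round(np.degrees(t),1),mgoal(T,p).tolist())
E
```

```text
0 0.0 [-0.044, 0.001, 0.011, -0.046, -0.013, -0.014]
0 0.0 [-0.102, 0.001, 0.026, -0.046, -0.013, -0.014]
2 1.2 [-0.081, 0.001, 0.021, -0.046, -0.263, -0.013]
4 2.5 [-0.068, 0.001, 0.03, -0.047, -0.512, -0.013]
7 4.4 [-0.051, 0.001, 0.044, -0.047, -0.886, -0.013]
10 6.2 [-0.035, 0.001, 0.061, -0.048, -1.261, -0.013]
14 8.8 [-0.018, 0.001, 0.086, -0.049, -1.764, -0.013]
18 11.3 [-0.004, 0.001, 0.116, -0.049, -2.27, -0.012]
22 13.8 [0.007, 0.001, 0.151, -0.05, -2.78, -0.012]
26 16.4 [0.014, 0.001, 0.189, -0.051, -3.297, -0.012]
30 19.0 [0.017, 0.001, 0.233, -0.051, -3.82, -0.012]
34 21.7 [0.015, 0.001, 0.281, -0.052, -4.351, -0.011]
38 24.4 [0.01, 0.002, 0.334, -0.053, -4.893, -0.011]
42 27.2 [-0.0, 0.002, 0.393, -0.053, -5.446, -0.011]
46 30.0 [-0.015, 0.002, 0.457, -0.054, -6.013, -0.01]
75 30.0 [-0.068, 0.001, -0.129, -0.054, -6.013, -0.01]
110 30.0 [-0.114, -0.001, -0.842, -0.054, -6.013, -0.01]
```

>>> {"method": "drive_tool", "body": {"rows": [{"dx":-0.044,"dy":0,"dz":0.011,"wx":0,"wy":0,"wz":0,"hand":0},{"dx":-0.09,"dy":0,"dz":0.023,"wx":0,"wy":0,"wz":0,"hand":0},{"dx":-0.13,"dy":0,"dz":0.033,"wx":0,"wy":0,"wz":0,"hand":0},{"dx":-0.13,"dy":0,"dz":0.033,"wx":0,"wy":0,"wz":0,"hand":0},{"dx":-0.11,"dy":0,"dz":0.025,"wx":0,"wy":-0.26,"wz":0,"hand":0},{"dx":-0.09,"dy":0,"dz":0.03,"wx":0,"wy":-0.51,"wz":0,"hand":0},{"dx":-0.071,"dy":0,"dz":0.044,"wx":0,"wy":-0.89,"wz":0,"hand":0},{"dx":-0.055,"dy":0,"dz":0.061,"wx":0,"wy":-1.26,"wz":0,"hand":0},{"dx":-0.038,"dy":0,"dz":0.086,"wx":0,"wy":-1.76,"wz":0,"hand":0},{"dx":-0.024,"dy":0,"dz":0.116,"wx":0,"wy":-2.27,"wz":0,"hand":0},{"dx":-0.013,"dy":0,"dz":0.151,"wx":0,"wy":-2.78,"wz":0,"hand":0},{"dx":-0.006,"dy":0,"dz":0.189,"wx":0,"wy":-3.3,"wz":0,"hand":0},{"dx":0,"dy":0,"dz":0.233,"wx":0,"wy":-3.82,"wz":0,"hand":0},{"dx":0,"dy":0,"dz":0.281,"wx":0,"wy":-4.35,"wz":0,"hand":0},{"dx":0,"dy":0,"dz":0.334,"wx":0,"wy":-4.9,"wz":0,"hand":0},{"dx":0,"dy":0,"dz":0.393,"wx":0,"wy":-5.45,"wz":0,"hand":0},{"dx":-0.015,"dy":0,"dz":0.45,"wx":0,"wy":-6,"wz":0,"hand":0},{"dx":-0.015,"dy":0,"dz":0.45,"wx":0,"wy":-6,"wz":0,"hand":0}]}}

```text
clock: 12.25
eef_pos: [0.4524, -0.2863, 0.063]
tool_rot: [-0.021, 0.923, 0.009, 0.385]
ft_force: [1.1, 0.0, 3.6]
grip_width: 0.0191
grasp_force: 60.9
```

```bash
echo "-.015 0 .45 0 -6 0" >> cm.txt
python3 - <<'E'
from h import *
show(); sc=snap('scene','c7.png');S=snap('side','s7.png')
cv2.imwrite('pics/m7.png',np.hstack([cv2.resize(sc[210:310,130:263,::-1],(400,300),interpolation=cv2.INTER_CUBIC),cv2.resize(S[120:195,225:325,::-1],(400,300),interpolation=cv2.INTER_CUBIC)]))
E
```

```text
t 12.25 scoop [ 0.5535 -0.2817  0.029 ] in tray [78.2  0.6 29. ] ypr [  2.63 -30.16  -0.12] F [1.1 0.  3.6] w 0.0190768584808967 j [-0.88  0.33 -0.81 -0.11  0.6  -0.75]
```

View pics/m7.png

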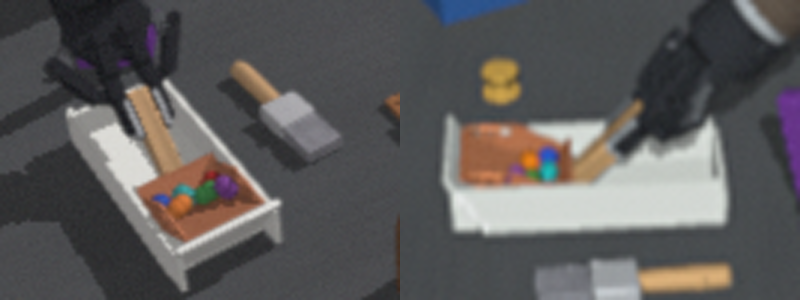

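The left crop shows all six stones in the tilted pan: blue, orange, turquoise, green, red and purple. None is left in front of the lip. I now work out the lift and fit the bowl position from the saved pictures.

Run:
```python
from fit import *
a=np.linspace(0,2*np.pi,40); 
def ring(r,z): return np.c_[r*np.cos(a),r*np.sin(a),0*a+z]
B=[np.vstack([ring(.074,.077),ring(.047,.033)])]
for n,fn,(u0,u1,v0,v1),p0 in(('scene','a.png',(318,370,172,212),(.475,.308)),('side','b.png',(236,312,266,332),(.47,.31))):
    im=cv2.imread('pics/'+fn); hsv=cv2.cvtColor(im,cv2.COLOR_BGR2HSV); m=np.zeros((420,560),np.uint8)
    s=(hsv[:,:,1]<60)&(hsv[:,:,2]>105); m[v0:v1,u0:u1]=s[v0:v1,u0:u1]
    k,l,st,_=cv2.connectedComponentsWithStats(m); i=1+st[1:,4].argmax(); c=max(cv2.findContours((l==i).astype(np.uint8),0,2)[0],key=len)
    m[:]=0; cv2.fillPoly(m,[cv2.convexHull(c)],1)
    print(n,fit(cam(n),B,m,np.array([*p0,0.]),0),st[i])
show()
o=bot.get_obs(); A=R.from_quat(o['tool_rot'])
for z in (.03,.08,.15,.21): print('lift',z,mgoal(A,o['eef_pos']+[-.01*(z>.03),0,z]))
```

```text
scene (array([0.48103897, 0.29794668, 0.02306889]), np.float64(0.830881137378079)) [ 322  174   44   33 1123]
side (array([0.46721439, 0.31393159, 0.04582256]), np.float64(0.8642994206084543)) [ 242  269   64   60 2877]
t 12.35 scoop [ 0.5536 -0.2817  0.0289] in tray [78.3  0.6 28.9] ypr [  2.64 -30.03  -0.11] F [-0.6  0.8  4.2] w 0.019061370171200385 j [-0.88  0.33 -0.81 -0.11  0.6  -0.75]
lift 0.03 [-0.425  0.    -0.423  0.     0.     0.   ]
lift 0.08 [-0.993  0.009 -1.271  0.     0.     0.   ]
lift 0.15 [-1.984  0.009 -2.259  0.     0.     0.   ]
lift 0.21 [-2.835  0.009 -3.106  0.     0.     0.   ]
```

>>> {"method": "drive_tool", "body": {"rows": [{"dx":-0.1,"dy":0,"dz":-0.1,"wx":0,"wy":0,"wz":0,"hand":0},{"dx":-0.25,"dy":0,"dz":-0.25,"wx":0,"wy":0,"wz":0,"hand":0},{"dx":-0.42,"dy":0,"dz":-0.42,"wx":0,"wy":0,"wz":0,"hand":0},{"dx":-0.7,"dy":0,"dz":-0.83,"wx":0,"wy":0,"wz":0,"hand":0},{"dx":-0.99,"dy":0,"dz":-1.27,"wx":0,"wy":0,"wz":0,"hand":0},{"dx":-1.4,"dy":0,"dz":-1.7,"wx":0,"wy":0,"wz":0,"hand":0},{"dx":-1.8,"dy":0,"dz":-2.1,"wx":0,"wy":0,"wz":0,"hand":0},{"dx":-2.2,"dy":0,"dz":-2.5,"wx":0,"wy":0,"wz":0,"hand":0},{"dx":-2.6,"dy":0,"dz":-2.9,"wx":0,"wy":0,"wz":0,"hand":0},{"dx":-2.8,"dy":0,"dz":-3.1,"wx":0,"wy":0,"wz":0,"hand":0},{"dx":-2.8,"dy":0,"dz":-3.1,"wx":0,"wy":0,"wz":0,"hand":0}]}}

```text
clock: 13.45
eef_pos: [0.4421, -0.2872, 0.2737]
tool_rot: [-0.022, 0.923, 0.007, 0.383]
ft_force: [0.7, 0.0, -3.2]
grip_width: 0.0191
grasp_force: 60.6
```

```bash
echo "-2.8 0 -3.1 0 0 0" >> cm.txt
python3 - <<'E'
from fit import *
from scipy.optimize import fsolve
show()
def hue(im):
    h=cv2.cvtColor(im,cv2.COLOR_RGB2HSV); h=h[...,:]; o={}
    s=(h[...,1]>130)&(h[...,2]>35)
    for n,(a,b) in dict(turq=(80,97),orange=(8,16),red=(170,180),blue=(105,125),green=(45,75),purple=(128,155)).items(): o[n]=(s&(h[...,0]>=a)&(h[...,0]<=b)).astype(np.uint8)
    return o
S=cam('side'); im=snap('side','s8.png'); c=w2px(S,[tray(50,0,10)])[0]
print('tray centre px',c,'scoop px',w2px(S,[scoop()[0]])[0])
for n,m in hue(im).items():
    k,l,st,ce=cv2.connectedComponentsWithStats(m)
    print(n,[(ce[i].round().tolist(),int(st[i,4])) for i in range(1,k) if st[i,4]>3 and 220<ce[i][0]<340 and 60<ce[i][1]<200])
a=np.linspace(0,2*np.pi,200)
for n,uc,vt in(('scene',344,173.5),('side',274,268.5)):
    cm=cam(n)
    def e(p):
        q=w2px(cm,np.c_[p[0]+.074*np.cos(a),p[1]+.074*np.sin(a),0*a+.077]); return [(q[:,0].min()+q[:,0].max())/2-uc, q[:,1].min()-vt]
    print(n,fsolve(e,[.47,.31]))
# goal in carry
for yaw in (P['tr'][2],.8,1.57):
    T,p=tcp([.47,.20,.26],yaw,30); print(yaw,p,mgoal(T,p))
E
```

```text
t 13.45 scoop [ 0.5431 -0.2827  0.2395] in tray [ 67.7   0.  239.5] ypr [  2.75 -30.01  -0.37] F [ 0.7  0.  -3.2] w 0.019130882841895715 j [-0.9  -0.06 -0.52  0.58  0.61 -0.77]
tray centre px [259.61979954 166.86753589] scoop px [250.39451821 109.84977553]
turq [([262.0, 108.0], 14)]
orange [([252.0, 107.0], 392)]
red []
blue [([262.0, 104.0], 8), ([241.0, 119.0], 167)]
green []
purple [([337.0, 168.0], 684)]
scene [0.46659646 0.31368316]
side [0.46656459 0.30656841]
0.04664394563977203 [0.36907441 0.19516406 0.2942734 ] [ 3.880e-01  9.688e+00 -1.046e+00 -4.100e-02 -2.400e-02  6.000e-03]
0.8 [0.39969339 0.12743044 0.2942734 ] [-0.     8.307 -0.656 -6.147 -0.02  -6.097]
1.57 [0.47004436 0.09895863 0.2942734 ] [ -0.976   7.675   0.32  -12.385  -0.015 -12.337]
```

>>> {"method": "drive_tool", "body": {"rows": [{"dx":-0.02,"dy":0.15,"dz":0.01,"wx":-0.25,"wy":0,"wz":-0.25,"hand":0},{"dx":-0.07,"dy":0.54,"dz":0.02,"wx":-0.87,"wy":0,"wz":-0.87,"hand":0},{"dx":-0.14,"dy":1.07,"dz":0.04,"wx":-1.73,"wy":0,"wz":-1.73,"hand":0},{"dx":-0.22,"dy":1.69,"dz":0.07,"wx":-2.72,"wy":0,"wz":-2.72,"hand":0},{"dx":-0.29,"dy":2.3,"dz":0.1,"wx":-3.7,"wy":0,"wz":-3.7,"hand":0},{"dx":-0.37,"dy":2.92,"dz":0.12,"wx":-4.7,"wy":0,"wz":-4.7,"hand":0},{"dx":-0.45,"dy":3.53,"dz":0.15,"wx":-5.7,"wy":0,"wz":-5.7,"hand":0},{"dx":-0.53,"dy":4.15,"dz":0.17,"wx":-6.7,"wy":0,"wz":-6.7,"hand":0},{"dx":-0.6,"dy":4.76,"dz":0.2,"wx":-7.7,"wy":0,"wz":-7.7,"hand":0},{"dx":-0.68,"dy":5.37,"dz":0.22,"wx":-8.7,"wy":0,"wz":-8.7,"hand":0},{"dx":-0.76,"dy":5.99,"dz":0.25,"wx":-9.65,"wy":0,"wz":-9.65,"hand":0},{"dx":-0.84,"dy":6.6,"dz":0.28,"wx":-10.6,"wy":0,"wz":-10.6,"hand":0},{"dx":-0.9,"dy":7.1,"dz":0.29,"wx":-11.4,"wy":0,"wz":-11.4,"hand":0},{"dx":-0.95,"dy":7.45,"dz":0.31,"wx":-12,"wy":0,"wz":-12,"hand":0},{"dx":-0.98,"dy":7.68,"dz":0.32,"wx":-12.36,"wy":0,"wz":-12.36,"hand":0},{"dx":-0.98,"dy":7.68,"dz":0.32,"wx":-12.36,"wy":0,"wz":-12.36,"hand":0},{"dx":-0.98,"dy":7.68,"dz":0.32,"wx":-12.36,"wy":0,"wz":-12.36,"hand":0}]}}

```text
clock: 15.2
eef_pos: [0.47, 0.0988, 0.2936]
tool_rot: [-0.653, 0.654, 0.271, 0.27]
ft_force: [-0.8, 0.4, -2.6]
grip_width: 0.0195
grasp_force: 60.5
```

```bash
echo "-.98 7.68 .32 -12.36 0 -12.36" >> cm.txt
python3 - <<'E'
from h import *
show()
b=np.array([.4666,.310]); 
def lip(pitch,ly,z):
    t=np.radians(pitch); return tcp([b[0],b[1]+ly-.045*np.cos(t),z-.045*np.sin(t)],np.pi/2,pitch)
for pt,ly,z in((30,-.05,.22),(15,-.03,.16),(5,-.02,.12),(0,-.02,.11),(-15,-.02,.105),(-30,-.02,.105),(-45,-.02,.105),(-60,-.015,.11),(-70,-.015,.11)):
    T,p=lip(pt,ly,z); print(pt,z,mgoal(T,p).tolist(),p.round(3))
E
```

```text
t 15.2 scoop [0.47   0.1998 0.2592] in tray [ 17.3 485.4 259.2] ypr [ 8.995e+01 -2.991e+01 -2.000e-02] F [-0.8  0.4 -2.6] w 0.019501336815682998 j [-0.23  0.27 -0.05  1.47  0.76 -1.88]
30 0.22 [0.575, 0.064, 1.174, -0.01, -0.019, -0.006] [0.467 0.12  0.232]
15 0.16 [0.523, 0.064, 1.909, -0.006, 2.981, -0.003] [0.467 0.148 0.208]
5 0.12 [0.487, 0.064, 2.447, -0.004, 4.981, -0.0] [0.467 0.168 0.19 ]
0 0.11 [0.39, 0.064, 2.535, -0.003, 5.981, 0.001] [0.467 0.175 0.19 ]
-15 0.105 [-0.272, 0.065, 2.571, 0.001, 8.981, 0.004] [0.467 0.199 0.212]
-30 0.105 [-0.989, 0.066, 2.727, 0.005, 11.981, 0.008] [0.467 0.23  0.232]
-45 0.105 [-1.641, 0.066, 3.064, 0.009, 14.981, 0.011] [0.467 0.265 0.243]
-60 0.11 [-2.325, 0.067, 3.557, 0.013, 17.981, 0.015] [0.467 0.307 0.25 ]
-70 0.11 [-2.607, 0.067, 3.957, 0.016, 19.981, 0.017] [0.467 0.331 0.246]
```

>>> {"method": "drive_tool", "body": {"rows": [{"dx":0.3,"dy":0.03,"dz":0.6,"wx":0,"wy":0,"wz":0,"hand":0},{"dx":0.57,"dy":0.06,"dz":1.2,"wx":0,"wy":0.5,"wz":0,"hand":0},{"dx":0.55,"dy":0.065,"dz":1.6,"wx":0,"wy":1.8,"wz":0,"hand":0},{"dx":0.52,"dy":0.065,"dz":1.91,"wx":0,"wy":3,"wz":0,"hand":0},{"dx":0.5,"dy":0.065,"dz":2.2,"wx":0,"wy":4,"wz":0,"hand":0},{"dx":0.487,"dy":0.065,"dz":2.44,"wx":0,"wy":5,"wz":0,"hand":0},{"dx":0.39,"dy":0.065,"dz":2.53,"wx":0,"wy":6,"wz":0,"hand":0},{"dx":0.17,"dy":0.065,"dz":2.54,"wx":0,"wy":7,"wz":0,"hand":0},{"dx":-0.05,"dy":0.065,"dz":2.55,"wx":0,"wy":8,"wz":0,"hand":0},{"dx":-0.27,"dy":0.065,"dz":2.57,"wx":0,"wy":9,"wz":0,"hand":0},{"dx":-0.51,"dy":0.065,"dz":2.61,"wx":0,"wy":10,"wz":0,"hand":0},{"dx":-0.75,"dy":0.065,"dz":2.66,"wx":0,"wy":11,"wz":0,"hand":0},{"dx":-0.99,"dy":0.065,"dz":2.73,"wx":0,"wy":12,"wz":0,"hand":0},{"dx":-1.21,"dy":0.065,"dz":2.83,"wx":0,"wy":13,"wz":0,"hand":0},{"dx":-1.43,"dy":0.065,"dz":2.94,"wx":0,"wy":14,"wz":0,"hand":0},{"dx":-1.64,"dy":0.065,"dz":3.06,"wx":0,"wy":15,"wz":0,"hand":0},{"dx":-1.98,"dy":0.065,"dz":3.3,"wx":0,"wy":16.5,"wz":0,"hand":0},{"dx":-2.32,"dy":0.065,"dz":3.55,"wx":0,"wy":18,"wz":0,"hand":0},{"dx":-2.32,"dy":0.065,"dz":3.55,"wx":0,"wy":18,"wz":0,"hand":0},{"dx":-2.32,"dy":0.065,"dz":3.55,"wx":0,"wy":18,"wz":0,"hand":0}]}}

```text
clock: 17.2
eef_pos: [0.4671, 0.3067, 0.2465]
tool_rot: [0.653, -0.652, 0.27, 0.274]
ft_force: [-0.4, -0.6, -0.5]
grip_width: 0.0196
grasp_force: 60.5
```

```bash
echo "-2.32 .065 3.55 0 18 0" >> cm.txt
python3 - <<'E'
from h import *
show()
for cn in ('side','scene'):
    im=snap(cn,cn+'9.png'); cm=cam(cn); print(cn,'bowl px',w2px(cm,[[.4666,.31,.05]])[0].round(),'lip',w2px(cm,[scoop()[0]+scoop()[1].apply([.045,0,0])])[0].round())
    for r in bot.look_for(cn,'stone0'): print(round(r['score'],2),np.round(r['extent']).tolist())
    h=cv2.cvtColor(im,cv2.COLOR_RGB2HSV); u,v=w2px(cm,[[.4666,.31,.05]])[0]
    s=(h[...,1]>120)&(h[...,2]>30)
    for n,(a,b) in dict(turq=(80,100),orange=(7,17),red=(170,180),red0=(0,5),blue=(105,125),green=(45,78),purple=(128,160)).items():
        m=(s&(h[...,0]>=a)&(h[...,0]<=b)).astype(np.uint8); k,l,st,ce=cv2.connectedComponentsWithStats(m)
        print(n,[(ce[i].round().astype(int).tolist(),int(st[i,4])) for i in range(1,k) if st[i,4]>3 and abs(ce[i]-[u,v]).max()<60])
E
```

```text
t 17.2 scoop [0.4665 0.2719 0.1457] in tray [ 17.2 557.6 145.7] ypr [90.51 60.3   0.56] F [-0.4 -0.6 -0.5] w 0.01960745956329545 j [ 0.83  0.84  0.72  2.1  -0.49 -0.57]
side bowl px [274. 301.] lip [273. 280.]
0.56 [276.0, 305.0, 8.0, 9.0]
0.54 [282.0, 304.0, 8.0, 5.0]
turq [([274, 307], 50)]
orange [([286, 275], 70), ([270, 315], 48)]
red []
red0 [([280, 314], 42)]
blue [([260, 312], 47)]
green [([303, 260], 76), ([300, 268], 88), ([310, 305], 60), ([265, 307], 37), ([312, 307], 10)]
purple [([280, 303], 34)]
scene bowl px [342. 191.] lip [341. 177.]
turq [([346, 190], 14)]
orange [([384, 136], 62), ([340, 165], 365), ([352, 189], 15), ([285, 249], 1135)]
red [([395, 226], 8)]
red0 [([348, 187], 9), ([399, 234], 751)]
blue [([356, 193], 15)]
green [([350, 193], 11), ([299, 205], 25), ([293, 208], 35)]
purple [([375, 176], 463), ([341, 190], 7)]
```

All six colours show inside the bowl in the side view (turquoise, orange, red, blue, green, purple, within rows 303–315). Now I retreat and level the scoop.

Run:
```python
from h import *
T,p=tcp([.467,.22,.27],np.pi/2,0); print(p,mgoal(T,p),goal(T,p))
```

```text
[0.46712482 0.14963236 0.35020228] [ 3.5510e+00 -6.0000e-03  8.2800e-01 -6.2000e-02 -1.1955e+01 -5.0000e-02] [ 3.6210e+00  0.0000e+00  8.1500e-01 -2.1000e-02 -1.2016e+01 -4.0000e-03]
```

>>> {"method": "drive_tool", "body": {"rows": [{"dx":0.45,"dy":0,"dz":0.1,"wx":0,"wy":-1.2,"wz":0,"hand":0},{"dx":0.9,"dy":0,"dz":0.2,"wx":0,"wy":-2.8,"wz":0,"hand":0},{"dx":1.4,"dy":0,"dz":0.3,"wx":0,"wy":-4.4,"wz":0,"hand":0},{"dx":1.8,"dy":0,"dz":0.4,"wx":0,"wy":-6,"wz":0,"hand":0},{"dx":2.3,"dy":0,"dz":0.5,"wx":0,"wy":-7.6,"wz":0,"hand":0},{"dx":2.8,"dy":0,"dz":0.65,"wx":0,"wy":-9.2,"wz":0,"hand":0},{"dx":3.3,"dy":0,"dz":0.75,"wx":0,"wy":-10.8,"wz":0,"hand":0},{"dx":3.62,"dy":0,"dz":0.81,"wx":0,"wy":-12,"wz":0,"hand":0},{"dx":3.62,"dy":0,"dz":0.81,"wx":0,"wy":-12,"wz":0,"hand":0},{"dx":3.62,"dy":0,"dz":0.81,"wx":0,"wy":-12,"wz":0,"hand":0}]}}

```text
clock: 18.4
eef_pos: [0.4662, 0.1477, 0.3533]
tool_rot: [-0.7, 0.702, 0.09, 0.095]
ft_force: [-0.1, 0.9, -1.3]
grip_width: 0.0192
grasp_force: 60.5
```

```bash
echo "3.62 0 .81 0 -12 0" >> cm.txt
python3 - <<'E'
from h import *
show(); A,p=commanded(3)
for z in (.12,.0): print(goal(A,p+[0,0,z]), mgoal(A,p+[0,0,z]))
E
```

```text
t 18.4 scoop [0.467  0.2179 0.273 ] in tray [ 15.1 503.6 273. ] ypr [89.76  0.09 -0.43] F [-0.1  0.9 -1.3] w 0.01920457013982982 j [ 0.15  0.15  0.15  1.52  0.26 -1.41]
[ 3.6520e+00 -4.2000e-01  1.9800e+00  4.6770e+00 -1.4000e-02  1.7513e+01] [ 3.624 -0.434  2.052  4.613  0.037 17.479]
[ 4.2740e+00 -4.1900e-01  4.2980e+00  4.6770e+00 -1.4000e-02  1.7513e+01] [ 4.245 -0.42   4.371  4.613  0.037 17.479]
```

>>> {"method": "drive_tool", "body": {"rows": [{"dx":0.15,"dy":-0.02,"dz":0,"wx":0.2,"wy":0,"wz":0.8,"hand":0},{"dx":0.5,"dy":-0.06,"dz":0.1,"wx":0.58,"wy":0,"wz":2.2,"hand":0},{"dx":0.8,"dy":-0.1,"dz":0.3,"wx":1.0,"wy":0,"wz":3.7,"hand":0},{"dx":1.1,"dy":-0.13,"dz":0.5,"wx":1.4,"wy":0,"wz":5.2,"hand":0},{"dx":1.4,"dy":-0.17,"dz":0.7,"wx":1.8,"wy":0,"wz":6.7,"hand":0},{"dx":1.7,"dy":-0.2,"dz":0.9,"wx":2.2,"wy":0,"wz":8.2,"hand":0},{"dx":2.1,"dy":-0.25,"dz":1.1,"wx":2.6,"wy":0,"wz":9.7,"hand":0},{"dx":2.4,"dy":-0.28,"dz":1.3,"wx":3.0,"wy":0,"wz":11.2,"hand":0},{"dx":2.7,"dy":-0.32,"dz":1.45,"wx":3.4,"wy":0,"wz":12.7,"hand":0},{"dx":3.0,"dy":-0.35,"dz":1.6,"wx":3.8,"wy":0,"wz":14.2,"hand":0},{"dx":3.3,"dy":-0.38,"dz":1.8,"wx":4.2,"wy":0,"wz":15.7,"hand":0},{"dx":3.55,"dy":-0.41,"dz":1.93,"wx":4.5,"wy":0,"wz":16.9,"hand":0},{"dx":3.65,"dy":-0.42,"dz":1.98,"wx":4.68,"wy":0,"wz":17.5,"hand":0},{"dx":3.65,"dy":-0.42,"dz":1.98,"wx":4.68,"wy":0,"wz":17.5,"hand":0},{"dx":3.65,"dy":-0.42,"dz":1.98,"wx":4.68,"wy":0,"wz":17.5,"hand":0}]}}

```text
clock: 19.9
eef_pos: [0.4878, 0.0004, 0.2079]
tool_rot: [0.004, 0.991, -0.0, 0.131]
ft_force: [0.6, 0.1, -1.3]
grip_width: 0.0192
grasp_force: 60.6
```

```bash
echo "3.65 -.42 1.98 4.68 0 17.5" >> cm.txt
cat > chk.py <<'E'
from fit import *
# scoop fit against predicted, in scene/side (compare with the seated pictures' bias)
show(); A,p=commanded(3)
for z in (.12,.03,.015,.004,.0): print(z,goal(A,p+[0,0,z]), mgoal(A,p+[0,0,z]))
E
python3 chk.py
```

```text
t 19.9 scoop [ 0.5581 -0.      0.1276] in tray [ 95.9 281.7 127.6] ypr [-0.38  0.08 -0.06] F [ 0.6  0.1 -1.3] w 0.019193658677625895 j [ 0.    0.05 -0.36  0.91 -0.    0.01]
0.12 [ 0.001 -0.002  0.001 -0.009 -0.005  0.015] [-0.003 -0.026  0.011  0.     0.001  0.05 ]
0.03 [ 0.466 -0.003  1.74  -0.009 -0.005  0.015] [ 4.63e-01 -2.70e-02  1.75e+00  0.00e+00  1.00e-03  5.00e-02]
0.015 [ 0.543 -0.003  2.029 -0.009 -0.005  0.015] [ 5.41e-01 -2.70e-02  2.04e+00  0.00e+00  1.00e-03  5.00e-02]
0.004 [ 0.6   -0.003  2.242 -0.009 -0.005  0.015] [ 5.980e-01 -2.800e-02  2.252e+00  0.000e+00  1.000e-03  5.000e-02]
0.0 [ 0.621 -0.004  2.319 -0.009 -0.005  0.015] [ 6.190e-01 -2.800e-02  2.329e+00  0.000e+00  1.000e-03  5.000e-02]
```

>>> {"method": "drive_tool", "body": {"rows": [{"dx":0.15,"dy":-0.01,"dz":0.6,"wx":0,"wy":0,"wz":0.02,"hand":0},{"dx":0.35,"dy":-0.01,"dz":1.3,"wx":0,"wy":0,"wz":0.02,"hand":0},{"dx":0.466,"dy":-0.01,"dz":1.74,"wx":0,"wy":0,"wz":0.02,"hand":0},{"dx":0.51,"dy":-0.01,"dz":1.9,"wx":0,"wy":0,"wz":0.02,"hand":0},{"dx":0.543,"dy":-0.01,"dz":2.03,"wx":0,"wy":0,"wz":0.02,"hand":0},{"dx":0.575,"dy":-0.01,"dz":2.14,"wx":0,"wy":0,"wz":0.02,"hand":0},{"dx":0.6,"dy":-0.01,"dz":2.24,"wx":0,"wy":0,"wz":0.02,"hand":0},{"dx":0.61,"dy":-0.01,"dz":2.29,"wx":0,"wy":0,"wz":0.02,"hand":0},{"dx":0.61,"dy":-0.01,"dz":2.29,"wx":0,"wy":0,"wz":0.02,"hand":0},{"dx":0.61,"dy":-0.01,"dz":2.29,"wx":0,"wy":0,"wz":0.02,"hand":0}]}}

```text
clock: 20.9
eef_pos: [0.4886, -0.0013, 0.0894]
tool_rot: [0.006, 0.991, -0.0, 0.131]
ft_force: [0.6, -0.7, -1.3]
grip_width: 0.0193
grasp_force: 60.5
```

```bash
echo ".61 -.01 2.29 0 0 .02" >> cm.txt; python3 chk.py
python3 - <<'E'
from fit import *
# same picture measurement now and before (a.png/b.png) is not re-runnable through the network; compare by image difference
for cn,fn in(('scene','a.png'),('side','b.png')):
    im=snap(cn,cn+'10.png')[:,:,::-1]; old=cv2.imread('pics/'+fn); cm=cam(cn)
    q=w2px(cm,np.vstack([CR[0],CR[0]+[0,0,.05]])+[.559,-.001,0]); u0,v0=q.min(0).astype(int)-2; u1,v1=q.max(0).astype(int)+2
    g=lambda x:cv2.cvtColor(x,cv2.COLOR_BGR2GRAY)[v0:v1,u0:u1].astype(np.float32)
    h=lambda x:cv2.cvtColor(x,cv2.COLOR_BGR2HSV)[v0:v1,u0:u1]
    f=lambda x:((h(x)[...,1]>130)&(h(x)[...,2]>140)).astype(np.float32)
    print(cn,'shift px',cv2.phaseCorrelate(f(old),f(im)),abs(g(old)-g(im)).mean(), f(old).sum(),f(im).sum())
E
```

```text
t 20.9 scoop [ 0.5589 -0.002   0.0091] in tray [ 96.6 279.7   9.1] ypr [-0.67  0.06 -0.04] F [ 0.6 -0.7 -1.3] w 0.019265854884881427 j [-0.    0.18 -0.55  0.58 -0.    0.01]
0.12 [-0.609  0.009 -2.289 -0.009 -0.005 -0.005] [-0.602  0.01  -2.283 -0.009  0.004 -0.006]
0.03 [-0.144  0.007 -0.55  -0.009 -0.005 -0.005] [-0.136  0.008 -0.544 -0.009  0.004 -0.006]
0.015 [-0.067  0.007 -0.261 -0.009 -0.005 -0.005] [-0.058  0.007 -0.255 -0.009  0.004 -0.006]
0.004 [-0.01   0.007 -0.048 -0.009 -0.005 -0.005] [-0.001  0.007 -0.042 -0.009  0.004 -0.006]
0.0 [ 0.011  0.006  0.029 -0.009 -0.005 -0.005] [ 0.02   0.007  0.035 -0.009  0.004 -0.006]
scene shift px ((0.029319757067025165, -0.03470292495826399), 1.0224815646807353) 2.348946 317.0 317.0
side shift px ((-0.05372822761430385, 0.5188457620900913), 0.8944742419101573) 5.0239654 764.0 739.0
```

>>> {"method": "drive_tool", "body": {"rows": [{"dx":0.01,"dy":0.005,"dz":0.03,"wx":0,"wy":0,"wz":0,"hand":0},{"dx":0.01,"dy":0.005,"dz":0.03,"wx":0,"wy":0,"wz":0,"hand":0},{"dx":0.01,"dy":0.005,"dz":0.03,"wx":0,"wy":0,"wz":0,"hand":60},{"dx":0.01,"dy":0.005,"dz":0.03,"wx":0,"wy":0,"wz":0,"hand":60},{"dx":0.01,"dy":0.005,"dz":0.03,"wx":0,"wy":0,"wz":0,"hand":60},{"dx":0.01,"dy":0.005,"dz":0.03,"wx":0,"wy":0,"wz":0,"hand":60},{"dx":0.01,"dy":0.005,"dz":0.03,"wx":0,"wy":0,"wz":0,"hand":60},{"dx":0.01,"dy":0.005,"dz":0.03,"wx":0,"wy":0,"wz":0,"hand":60}]}}

```text
clock: 21.8
eef_pos: [0.4881, -0.001, 0.0873]
tool_rot: [0.006, 0.991, -0.0, 0.13]
ft_force: [0.2, -0.1, 0.5]
grip_width: 0.0603
grasp_force: 0.0
```

Opened to 60 mm; now I retract along the tool axis and move on to a view pose.

>>> {"method": "drive_tool", "body": {"rows": [{"dx":0,"dy":0,"dz":-0.3,"wx":0,"wy":0,"wz":0,"hand":60},{"dx":0,"dy":0,"dz":-0.8,"wx":0,"wy":0,"wz":0,"hand":60},{"dx":0,"dy":0,"dz":-1.6,"wx":0,"wy":0,"wz":0,"hand":60},{"dx":0,"dy":0,"dz":-2.5,"wx":0,"wy":0,"wz":0,"hand":60},{"dx":0,"dy":0,"dz":-3.5,"wx":0,"wy":0,"wz":0,"hand":60},{"dx":-1,"dy":-1,"dz":-4.5,"wx":0,"wy":1,"wz":0,"hand":60},{"dx":-2,"dy":-2,"dz":-4.7,"wx":0,"wy":2.5,"wz":0,"hand":60},{"dx":-2.6,"dy":-2.9,"dz":-4.9,"wx":0,"wy":3,"wz":0,"hand":60},{"dx":-2.6,"dy":-2.9,"dz":-4.9,"wx":0,"wy":3,"wz":0,"hand":60},{"dx":-2.6,"dy":-2.9,"dz":-4.9,"wx":0,"wy":3,"wz":0,"hand":60}]}}

```text
clock: 22.8
eef_pos: [0.5514, -0.1506, 0.3576]
tool_rot: [0.008, 1.0, -0.0, 0.001]
ft_force: [1.9, -0.2, -1.0]
grip_width: 0.0602
grasp_force: 0.0
```

Run:
```python
from fit import *
o=bot.get_obs(); print(o['clock'],o['eef_pos'],o['ft_force'])
im=snap('wrist','w11.png'); cm=cam('wrist'); c=w2px(cm,[[.559,0,.02]])[0]; print(c)
rs=bot.outline_of('wrist','scoop'); ms=min(rs,key=lambda r:np.hypot(*(np.array(r['extent'][:2])-c)))['region']
print('scoop',fit(cm,SC,ms,np.array([.555,0,-0.05]),.008),'was',P['sc'])
q=w2px(cm,[tray(*p) for p in((-107,-43,5),(92,-43,5),(92,43,5),(-107,43,5))]); M=np.zeros((420,560),np.uint8); cv2.fillConvexPoly(M,q.astype(np.int32),1)
h=cv2.cvtColor(im,cv2.COLOR_RGB2HSV); print('coloured px in tray',int(((h[...,1]>110)&(M>0)).sum()), 'of',int(M.sum()))
for cn,fn in(('scene','a.png'),('side','b.png')):
    im=snap(cn,cn+'11.png')[:,:,::-1]; old=cv2.imread('pics/'+fn); cm=cam(cn)
    for n,p,s,z in(('scoop',(.545,0),.08,.05),('bottle',(.712,-.158),.03,.07),('cone',(.63,.16),.03,.04),('jar',(.572,.471),.03,.02),('spool',(.567,-.45),.03,.015),('pliers',(.43,.158),.06,.01),('brush',(.45,-.152),.08,.01),('bowl',(.4666,.31),.07,.06)):
        c=w2px(cm,[[*p,z]])[0].astype(int); r=int(s/1.1*400*1.3); sl=np.s_[c[1]-r:c[1]+r,c[0]-r:c[0]+r]
        a,b=[cv2.cvtColor(x[sl],cv2.COLOR_BGR2GRAY).astype(np.float32) for x in(old,im)]
        d,resp=cv2.phaseCorrelate(a,b,cv2.createHanningWindow(a.shape[::-1],cv2.CV_32F)); print(cn,n,np.round(d,2),round(resp,2),round(float(abs(a-b).mean()),1))
im=cv2.cvtColor(cv2.imread('pics/side11.png'),cv2.COLOR_BGR2HSV)[266:332,240:308]; s=(im[...,1]>120)&(im[...,2]>30)
for n,(a,b) in dict(turq=(80,100),orange=(7,17),red=(170,180),red0=(0,5),blue=(105,125),green=(45,78),purple=(128,160)).items():
    k,l,st,ce=cv2.connectedComponentsWithStats((s&(im[...,0]>=a)&(im[...,0]<=b)).astype(np.uint8)); print(n,[(ce[i].round().astype(int)+[240,266]).tolist()+[int(st[i,4])] for i in range(1,k) if st[i,4]>3])
```

```text
22.8 [ 0.55142529 -0.150597    0.35763668] [ 1.87590988 -0.24078087 -0.99882419]
[382.56963435 167.00502019]
scoop (array([ 5.59089143e-01, -2.37444237e-03,  2.89671334e-04]), np.float64(0.9571030130026581)) was [ 0.55893178 -0.00142885 -0.01070175]
coloured px in tray 0 of 8219
scene scoop [0.34 0.61] 1.0 2.1
scene bottle [0.07 0.07] 0.92 1.8
scene cone [-0.01  0.05] 0.92 1.9
scene jar [0.02 0.13] 0.94 2.1
scene spool [-0.02 -0.06] 0.97 1.9
scene pliers [-0.06  0.02] 1.03 1.9
scene brush [0.51 0.65] 0.93 4.1
scene bowl [0.   0.66] 0.48 4.8
side scoop [0.6  0.42] 0.93 1.8
side bottle [-0.09  0.05] 0.98 1.5
side cone [ 0.01 -0.17] 0.96 1.8
side jar [-0.07 -0.11] 0.98 1.9
side spool [0.34 0.2 ] 0.82 3.2
side pliers [-0.08  0.02] 0.95 1.8
side brush [0.47 0.49] 0.9 3.3
side bowl [ 0.02 -0.54] 0.49 9.1
turq [[273, 304, 49]]
orange [[270, 315, 48]]
red []
red0 [[280, 314, 41]]
blue [[260, 312, 48]]
green [[298, 268, 85], [307, 298, 4], [265, 307, 37]]
purple [[282, 302, 34]]
```

```bash
python3 -c "
from workcell import bot
print(bot.job_done())"
```

```text
the job is handed in; nothing more can be done
None
```

I handed the job in at about 23 s of the 64 s allowed: all six stones are in the bowl and the tray is empty; the copper scoop is back in its cradle within about 1 mm of where it started and released, and the bystander tools show no displacement.

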